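# Assemble a PTFE-lined digestion vessel

### The job

Assemble the small digestion vessel for the oven in the steel body that is clamped in the bench holder: first the white cup into the bore, then its white lid plug-down on the cup, then the steel ring round the boss of the lid, and last the steel cap over the whole stack, each fully home and level. Set each part down rather than dropping it; the cap need not be screwed. Leave the beaker, the dish and the spanner where they are.

Things in the scene. Friction and masses are not known exactly. Their poses are not given: they have to be found in the camera images.
- vessel: Steel pressure vessel body clamped upright in a round dark holder, fixed to the bench. Origin: centre of the holder's underside, z up. Holder 100 mm diameter, 15 mm high, 74 mm collar up to 31 mm. Vessel 58 mm diameter up to z = 46 mm, then a threaded neck of 50 mm up to the open rim at z = 72 mm. Bore 39 mm, floor at z = 17 mm. The cup hangs in it by its flange on the rim.
- liner: White PTFE cup, loose, upright, open at the top, 62 mm tall, 75 g. Origin: centre of its underside, z up. Body 35 mm diameter, foot bevelled (26 mm at the bottom, full from z = 7 mm); flange 46 mm diameter from z = 52 to 62 mm; inside 28 mm. Seated, the flange lies on the vessel's rim: origin 20 mm above the vessel's origin.
- lid: White PTFE lid, loose, lying plug down, 19 mm tall, 45 g. Origin: centre of the plug's underside, z up. Plug 24 mm diameter (19 mm at its foot) from z = 0 to 6 mm, disc 48 mm from z = 6 to 15 mm, round boss 18 mm (13 mm at its top) from z = 15 to 19 mm. Seated, the plug is in the cup's mouth, the disc on its flange: origin 76 mm above the vessel's origin.
- ring: Plain flat steel ring, loose, lying flat, 45 mm outside diameter, 23 mm hole, 8 mm thick, 75 g. Origin: centre of its underside, z up. Seated, it lies on the lid's disc around the boss: origin 91 mm above the vessel's origin.
- cap: Steel vessel cap, knurled side, six dark holes in its top, loose, open side down, 62 mm outside diameter, 40 mm tall, 0.36 kg. Origin: centre of its lower edge, z up. Inside 54 mm (56 mm in the lowest 5 mm), 32 mm deep. Set on, its inner top rests on the ring and its skirt reaches 5 mm down over the vessel's neck with play all round: origin 67 mm above the vessel's origin.
- beaker: Bystander: small empty glass beaker, 42 mm rim diameter, 58 mm tall, loose. Origin: centre of its underside.
- dish: Bystander: white porcelain evaporating dish, bowl-shaped, 62 mm rim diameter, 25 mm tall, loose. Origin: centre of its underside.
- spanner: Bystander: dark steel hook spanner lying flat beyond the parts, about 165 mm long, 9 mm high, loose. Its handle lies along its own x, its hook at +x. Origin: near the middle of the handle, on the bench.
Things that resemble listed ones, but are neither listed nor needed, are in the scene too. Leave any pink or purple look-alike of the cap alone.

How it is judged:
On the way, in this order (a step that is already met when the one before it is completed fails the run):
1. the white cup is seated in the steel vessel body and let go (horizontal distance between liner and vessel below 0.005 m and z of liner in the frame of vessel between 0.018 and 0.022 m and angle between liner's own z axis and vertical below 0.08 rad and contact force between the fingers and liner below 0.05 N), for 0.2 s.
2. the white lid is seated on the cup and let go (horizontal distance between lid and vessel below 0.006 m and z of lid in the frame of vessel between 0.074 and 0.078 m and angle between lid's own z axis and vertical below 0.08 rad and contact force between the fingers and lid below 0.05 N), for 0.2 s.
3. the steel ring lies flat over the lid's boss and is let go (horizontal distance between ring and vessel below 0.008 m and z of ring in the frame of vessel between 0.089 and 0.093 m and angle between ring's own z axis and vertical below 0.08 rad and horizontal distance between ring and lid below 0.005 m and contact force between the fingers and ring below 0.05 N), for 0.2 s.
4. the steel cap is seated over the stack and let go (horizontal distance between cap and vessel below 0.006 m and z of cap in the frame of vessel between 0.065 and 0.069 m and angle between cap's own z axis and vertical below 0.08 rad and contact force between the fingers and cap below 0.05 N), for 0.2 s.
At the end, for the whole second after the job is handed in: Cup in the vessel (5 mm off its axis at most), lid on the cup (6 mm), ring round the boss (8 mm; 5 mm off the lid), cap over all (6 mm), each within 2 mm of its seated height and 0.08 rad of level, let go, at rest; beaker, dish and spanner within 15 mm of their start (all of step 1 and all of step 2 and all of step 3 and all of step 4 and linear speed of each of liner, lid, ring, cap below 0.01 m/s and distance of each of beaker, dish, spanner from where it was at the start of the episode below 0.015 m); the robot touches nothing.
It fails at once if a part is dropped: it falls freely from about 2 cm or more ((contact force between the fingers and liner below 0.05 N and linear speed of liner above 0.6 m/s) or (contact force between the fingers and lid below 0.05 N and linear speed of lid above 0.6 m/s) or (contact force between the fingers and ring below 0.05 N and linear speed of ring above 0.6 m/s) or (contact force between the fingers and cap below 0.05 N and linear speed of cap above 0.6 m/s)).
It fails at once if the beaker is pushed more than 15 mm or knocked over (distance of beaker from where it was at the start of the episode above 0.015 m or angle between beaker's own z axis and vertical above 0.5 rad).
It fails at once if the dish is pushed more than 15 mm or knocked over (distance of dish from where it was at the start of the episode above 0.015 m or angle between dish's own z axis and vertical above 0.5 rad).
It fails at once if the spanner is pushed more than 15 mm or knocked over (distance of spanner from where it was at the start of the episode above 0.015 m or angle between spanner's own z axis and vertical above 0.5 rad).
It also fails if it takes over 109 s, if anything falls off the work surface, if the arm or the gripper's body presses on something with over 40 N, if the wrist force passes 120 N, or if a joint passes its speed limit or range.

### The arm

A 7-joint arm with a two-finger parallel gripper is mounted at the origin on the work surface. World frame = base frame: x ahead of the robot, y to its left, z up, the work surface at z = 0. Lengths are in m, angles in rad, forces in N, time in s.
With the tool pointing down it reaches from about 0.35 to 0.9 m from the base axis. Payload 8.1 kg.
Tool frame: the origin (TCP) lies on the centre line of the jaws, within the pads' length; the fingertips stand 19 mm ahead of it and the grasp point (between the pads) is the TCP (env.tips_ahead is the distance from the TCP to the fingertips, in m); z points along the fingers, x is the direction in which the jaws open and shut, and the axes are right-handed (so a half turn about z gives the same grasp; the last joint's range is limited). The gripper opens to 85 mm and grips with 20 to 120 N. Pads are 22 mm wide; open, the fingers measure 114 mm over their backs; the gripper's body (76 mm by 85 mm) begins 54 mm behind the grasp point. The pads swing forward as they close: fully open they stand 13 mm farther back than shut.
Start: joints at [-1.451, 0.434, 0.025, 1.573, -0.012, 1.134, -0.075], TCP at [0.138, 0.61, 0.25] pointing down, gripper open.
Joint ranges: [-2.62, 2.62], [-0.44, 2.09], [-1.27, 1.32], [0.08, 2.57], [-1.32, 4.46], [0.12, 2], [-2.74, 2.74]. Speed limits (rad/s): [2.22, 2.22, 3.01, 3.01, 3.14, 3.14, 3.14].

### API

Orientations are given as a unit quaternion [x, y, z, w].
In Python, from bench import env, viewer, order gives the robot as it stands. The module is installed in compiled form; this text tells all that it offers.
- The arm moves only by the tool send_rows, never from a script. Its argument "series" is a list of rows, each a list of 7 numbers: the shift along the tool's x, y, z in mm, then the turn, a rotation vector about the tool's x, y, z in degrees, then the closure, from 0 (fully open) to 1 (shut). In form: [[x, y, z, rx, ry, rz, jaw], ...]. A call has exactly 10 rows; each row shifts and turns the pose as measured when the row begins, along the tool's axes as they then stand; what a row does not reach is not made up. A row lasts 1/12 s, in which the tool goes at most 41.7 mm and 7.16 degrees, less where a joint would pass 70% of its speed; a pose out of reach is approached as far as the arm can. A call is refused whole if a number of a shift passes 41.7 or a number of a turn 7.16, either way. A call with a gripper value outside its range is refused whole. The fingers move at their own pace and stop on an object; the grip force is fixed at half the most. Time passes only in rows, so rows that do not move let the fingers close, or fill a call up. It gives the time, the measured TCP pose, the force and the opening at its end, in the units of the state.
- env.observe(): the state, without advancing time (a new reading comes with each control period).
- viewer.read_camera(name): name is "side" or "top" or "wrist"; returns the picture (420x560x3 uint8, red, green, blue); there is no depth.
- viewer.calibration(name): a dict with "fovy" (degrees; the focal length in pixels is half the picture's height over the tangent of half this angle, whatever the lens; pixels are square), "cx", "cy" (the principal point, pixels), "R" (3x3) and "t" (3): a world point X has camera coordinates R X + t. Camera axes: x right, y down, z forward; pixel columns grow to the right and rows downward; lengths in m; the calibration is good to about 2 mm. The wrist camera is an equidistant fisheye: a pixel r from the principal point sees the ray r / f radians off the axis. A picture is of the moment at which its call begins: read the wrist's pose just before it. calibration takes no time and is no camera call; for the wrist camera it gives the pose at the moment of the call.
- order.hand_in(): hands the job in, once; it reports no verdict.
The state is a dict: "t": time; "joint_positions": joint angles; "dq": joint speeds; "tau": joint torques, N m; "position": TCP position; "tool_rot": TCP orientation; "contact_force": force on the tool from outside, world axes, zero at the start; "wrist_torque": the same for the moment, N m; "width": finger opening in m.
Only numpy, scipy, OpenCV 4.12 (cv2) and the standard library are available. Lean on these libraries where they do the work, as an engineer would, in place of code of your own. Each camera call takes 0.05 s, during which the arm holds its last target. There are 200 camera calls.

## Working session

There is one attempt and no reset: what is moved stays moved. The work goes in short steps, Python scripts to look and compute and a tool call to move; the robot and the scene stay as the last step left them, time stands still between calls to the robot, and variables do not carry over. Pictures are saved under pics/ and viewed, about 12 in all and at most 16, crops included, and the job is handed in when it is done.

Besides the shell and the picture viewer there is one more tool, called after "Request:" as name([rows], argument=value, ...), one row to a line, values as JSON. send_rows: Moves the arm, as the interface text tells. Its arguments: {"type":"object","properties":{"series":{"type":"array","items":{"type":"array","items":{"type":"number"}}}},"required":["series"]}

```bash
mkdir -p pics
python3 - <<'E'
from bench import env, viewer
import cv2
s=env.observe();print(s)
for n in("top","side"):
    im=viewer.read_camera(n);c=viewer.calibration(n);print(n,c)
    cv2.imwrite(f"pics/{n}0.png",cv2.resize(im[:,:,::-1],(800,600),interpolation=cv2.INTER_CUBIC))
E
```

```text
{'t': 0.0, 'joint_positions': array([-1.4506306 ,  0.4352383 ,  0.02495274,  1.57407935, -0.01159466,
        1.13399201, -0.07508595]), 'dq': array([-1.83127226e-03, -1.43324926e-04,  4.13384643e-04, -7.74167275e-06,
        4.48623881e-05,  1.92443006e-03,  3.79597378e-04]), 'tau': array([ 2.84374373e-04, -6.70471072e+01,  1.02477103e+00, -3.16200113e+01,
        1.55537564e-02,  1.27503695e-02,  2.46529385e-05]), 'position': array([0.13801934, 0.60909306, 0.24952306]), 'tool_rot': array([ 7.81332575e-01,  6.24114404e-01, -5.68262582e-04,  5.43155792e-04]), 'contact_force': array([-0.53275932,  0.14529043,  0.10156429]), 'wrist_torque': array([ 0.00202608, -0.03735348,  0.04561701]), 'width': 0.08569529636397442}
top {'fovy': 54.21655028577008, 'cx': 283.8912104746827, 'cy': 207.55316005317928, 'R': array([[-0.02785957, -0.99941991,  0.01958801],
       [-0.99809669,  0.0267335 , -0.05557264],
       [ 0.05501674, -0.02109895, -0.99826249]]), 't': array([-0.0110869 ,  0.61592101,  1.07335339])}
side {'fovy': 47.95729931107586, 'cx': 286.36519775886785, 'cy': 210.9921456947361, 'R': array([[ 0.99903058, -0.04092364, -0.01622212],
       [-0.03647693, -0.56325917, -0.82547474],
       [ 0.02464417,  0.82526624, -0.5642059 ]]), 't': array([-0.61693988,  0.07178676,  0.96850438])}
```

View pics/top0.png

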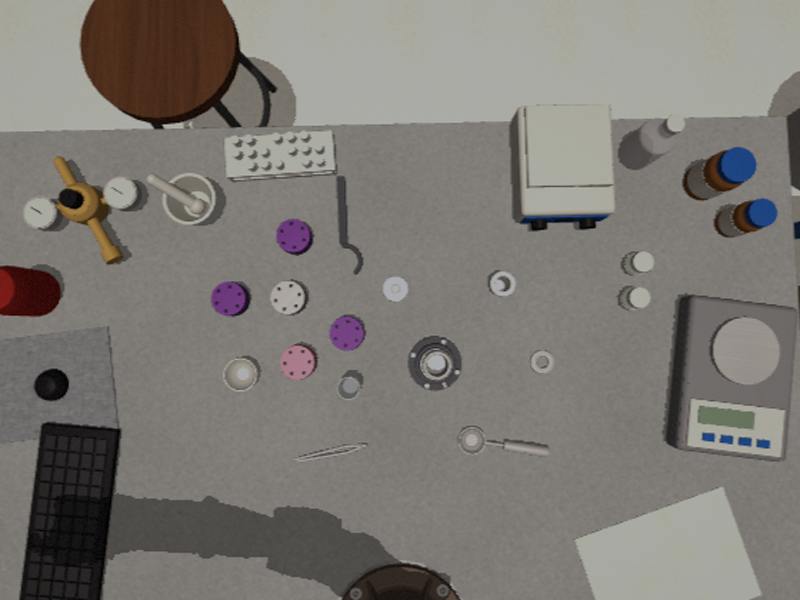

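View pics/side0.png

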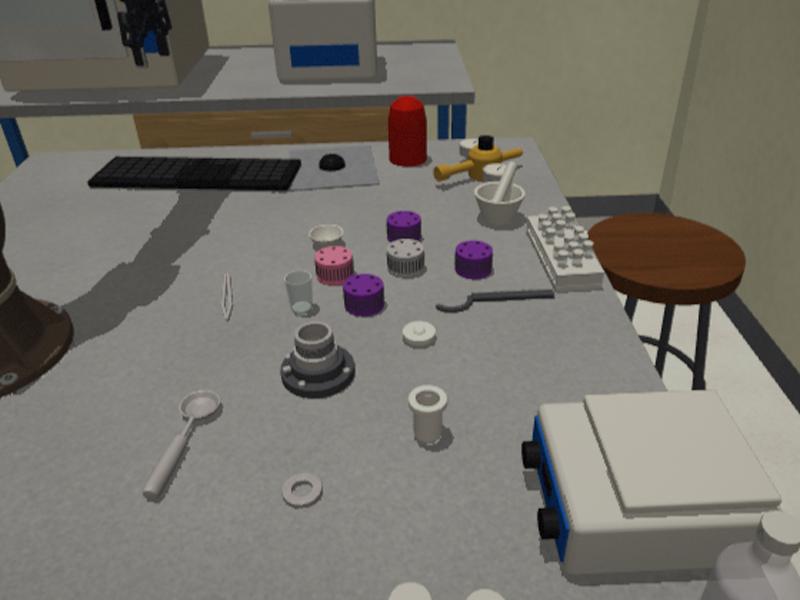

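```bash
cat > h.py <<'E'
from bench import env, viewer
import numpy as np, cv2
from scipy.spatial.transform import Rotation as Ro
def ray(n,u,v,c=None):
    c=c or viewer.calibration(n); R=np.array(c['R']);t=np.array(c['t'])
    f=210/np.tan(np.radians(c['fovy'])/2); d=np.array([u-c['cx'],v-c['cy']])
    if n=='wrist':
        r=np.hypot(*d); th=r/f; k=np.r_[d/max(r,1e-9)*np.sin(th),np.cos(th)]
    else: k=np.r_[d/f,1]
    return -R.T@t, R.T@k
def at(n,u,v,z,c=None):
    o,k=ray(n,u,v,c); return (o+k*(z-o[2])/k[2])[:2]
def proj(X,c,fish=False):
    p=np.array(c['R'])@np.array(X)+c['t']; f=210/np.tan(np.radians(c['fovy'])/2)
    if fish:
        r=np.hypot(p[0],p[1]); th=np.arctan2(r,p[2]); q=p[:2]/r*th*f
    else: q=p[:2]/p[2]*f
    return q+[c['cx'],c['cy']]
def togo(x,y,z,ax=None):
    "shift in tool mm to a world point; turn (deg about tool z) to bring the jaw axis to world angle ax (deg, mod 180)"
    s=env.observe(); R=Ro.from_quat(s['tool_rot'])
    m=R.as_matrix(); a=np.degrees(np.arctan2(m[1,0],m[0,0]))
    print('t',round(s['t'],2),'pos',s['position'].round(4),'jaw ang',a.round(2),'tilt',m[:2,2].round(4),'w',round(s['width'],4),'F',s['contact_force'].round(1))
    turn=None if ax is None else -((ax-a+90)%180-90)
    print('shift mm',(R.inv().apply(np.array([x,y,z])-s['position'])*1000).round(1),'turn',turn)
E
python3 - <<'E'
from h import *
S=1/1.42857
for n,u,v,z in [('vessel',435,363,.072),('liner',502,283,.062),('lid',395,289,.015),('ring',542,362,.008),('cap',289,297,.04),('beaker',349,385,.03),('dish',241,374,.025),('pur1',347,332,.04),('pur2',230,299,.04),('pur3',294,236,.04),('pink',298,362,.04),('spanhook',355,270,.009),('spanend',341,180,.009)]:
    print(n,at('top',u*S,v*S,z).round(4))
for n,u,v,z in [('vessel',315,333,.072),('liner',428,399,.062),('lid',419,330,.015),('ring',303,489,.008),('cap',406,247,.04)]:
    print('side',n,at('side',u*S,v*S,z).round(4))
c=viewer.calibration('wrist');s=env.observe();R=Ro.from_quat(s['tool_rot'])
print(c, env.tips_ahead,'cam in tool',R.inv().apply(-c['R'].T@c['t']-s['position']),(c['R']@R.as_matrix()).round(3))
E
```

```text
vessel [ 0.494  -0.0752]
liner [ 0.6325 -0.2005]
lid [ 0.6301 -0.0087]
ring [ 0.4862 -0.2803]
cap [0.6189 0.1841]
beaker [0.4562 0.0798]
dish [0.4815 0.2763]
pur1 [0.5526 0.0805]
pur2 [0.6181 0.2906]
pur3 [0.7302 0.1731]
pink [0.501  0.1699]
spanhook [0.6682 0.0654]
spanend [0.8398 0.0879]
side vessel [ 0.4936 -0.0825]
side liner [ 0.632  -0.2047]
side lid [ 0.6317 -0.0083]
side ring [ 0.4891 -0.2827]
side cap [0.6208 0.1886]
{'fovy': 65.70646984690485, 'cx': 285.90082853714995, 'cy': 208.85315020036, 'R': array([[ 0.22019948,  0.97545428, -0.00106923],
       [ 0.92245472, -0.20787869,  0.32536709],
       [ 0.31715845, -0.07263198, -0.94558718]]), 't': array([-0.62395975, -0.04357033,  0.37931499])} 0.019 cam in tool [-0.00046037 -0.08276154 -0.12259061] [[ 1.    -0.001 -0.   ]
 [ 0.001  0.946 -0.325]
 [ 0.001  0.325  0.946]]
```

Request:
send_rows([
  [-14,35,0,0,0,-1.3,0],
  [-14,35,0,0,0,-1.3,0],
  [-14,35,0,0,0,-1.3,0],
  [-14,35,0,0,0,-1.3,0],
  [-14,35,0,0,0,-1.3,0],
  [-14,35,0,0,0,-1.3,0],
  [-14,35,0,0,0,-1.3,0],
  [-14,35,0,0,0,-1.3,0],
  [-14,35,0,0,0,-1.3,0],
  [-14,35,0,0,0,-1.3,0],
])

```text
t: 0.93
position: [0.4694, 0.4285, 0.2437]
tool_rot: [0.694, 0.72, -0.005, -0.002]
contact_force: [1.3, 1.1, 0.1]
width: 0.0856
```

Run:
```python
from h import *
togo(.6,-.18,.25,90)
im=viewer.read_camera('side')[:,:,::-1]
cv2.imwrite('pics/side1.png',cv2.resize(im[140:360,190:360],(618,800))[:600] if 0 else cv2.resize(im[145:355,190:350],(457,600),interpolation=cv2.INTER_CUBIC))
```

```text
t 0.93 pos [0.4694 0.4285 0.2437] jaw ang 92.03 tilt [-0.0099 -0.0054] w 0.0856 F [1.3 1.1 0.1]
shift mm [-612.8  108.9   -4.3] turn 2.0346175138041644
```

View pics/side1.png

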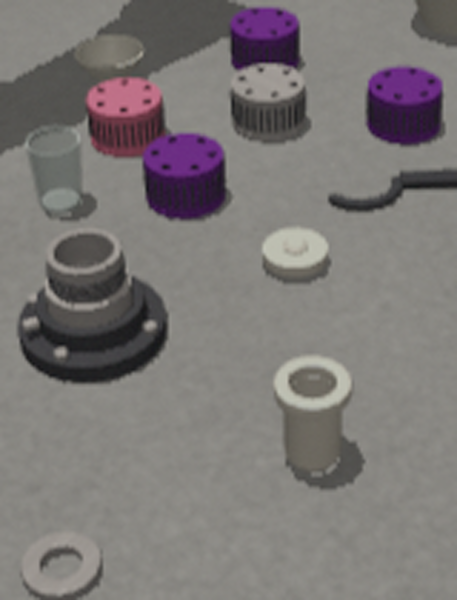

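Add to h.py:
```python
def level(ax):
    "rotation vector (deg, tool axes) to point straight down with jaws at world angle ax"
    R=Ro.from_quat(env.observe()['tool_rot']); m=R.as_matrix(); a=np.degrees(np.arctan2(m[1,0],m[0,0]))
    a=a+((ax-a+90)%180-90)
    T=Ro.from_euler('z',a,degrees=True)*Ro.from_euler('x',180,degrees=True)
    print('turn vec',np.degrees((R.inv()*T).as_rotvec()).round(2))
```

```text
(no output)
```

Request:
send_rows([
  [-37,6,0,-0.1,0.05,0.2,0],
  [-37,6,0,-0.1,0.05,0.2,0],
  [-37,6,0,-0.1,0.05,0.2,0],
  [-37,6,0,-0.1,0.05,0.2,0],
  [-37,6,0,-0.1,0.05,0.2,0],
  [-37,6,0,-0.1,0.05,0.2,0],
  [-37,6,0,0,0,0.2,0],
  [-37,6,0,0,0,0.2,0],
  [-37,6,0,0,0,0.2,0],
  [-37,6,0,0,0,0.2,0],
])

```text
t: 1.82
position: [0.5404, 0.0491, 0.24]
tool_rot: [0.709, 0.706, -0.001, 0.001]
contact_force: [0.5, 0.2, -0.1]
width: 0.0854
```

Request:
send_rows([
  [-34,10,0,0,0,0,0],
  [-34,10,0,0,0,0,0],
  [-34,10,0,0,0,0,0],
  [-34,10,0,0,0,0,0],
  [-34,10,0,0,0,0,0],
  [-34,10,0,0,0,0,0],
  [-20,5,0,0,0,0,0],
  [0,0,0,0,0,0,0],
  [0,0,0,0,0,0,0],
  [0,0,0,0,0,0,0],
])

```text
t: 2.65
position: [0.6011, -0.1966, 0.2377]
tool_rot: [0.714, 0.7, -0.005, 0.001]
contact_force: [-0.7, -0.3, -0.1]
width: 0.0859
```

Run:
```python
from h import *
togo(.632,-.203,.25,90);level(90)
c=viewer.calibration('wrist')
im=viewer.read_camera('wrist')[:,:,::-1]
np.save('c1.npy',c,allow_pickle=True)
cv2.imwrite('pics/w1.png',cv2.resize(im,(800,600),interpolation=cv2.INTER_CUBIC))
for X in [(.632,-.203,.062),(.494,-.078,.072),(.631,-.0085,.015),(.487,-.281,.008)]: print(proj(X,c,True)*1.42857)
```

```text
t 2.65 pos [ 0.6011 -0.1966  0.2377] jaw ang 88.91 tilt [-0.0059 -0.0075] w 0.0859 F [-0.7 -0.3 -0.1]
shift mm [ -5.9  31.  -12.5] turn -1.0936581599100208
turn vec [-0.33  0.43 -1.09]
[402.62466247 315.30763471]
[594.15920617 113.67135567]
[634.28334542 289.81775254]
[297.06558196 110.80615774]
```

View pics/w1.png

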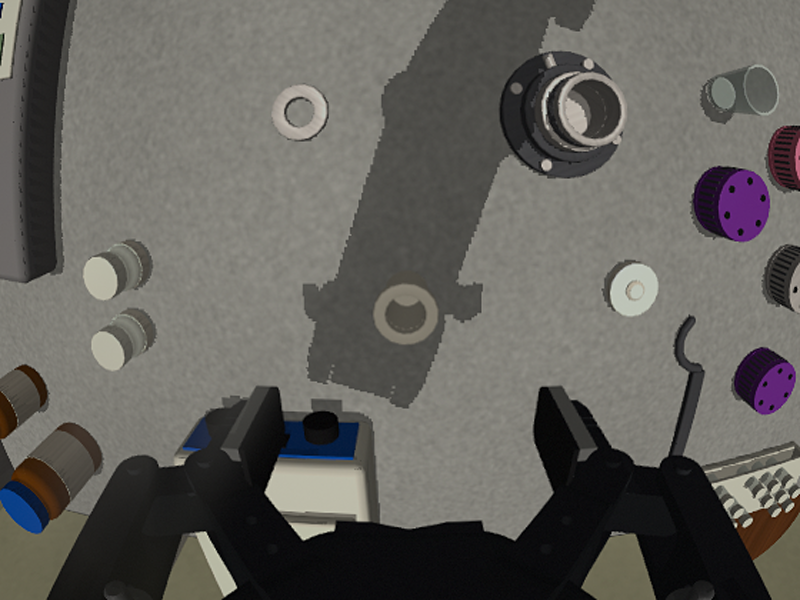

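```bash
cat >> h.py <<'E'
def montage(im,pts,name,h=30,k=5):
    t=[]
    for u,v in pts:
        u,v=int(u),int(v); p=im[max(v-h,0):v+h,max(u-h,0):u+h]
        p=cv2.resize(p,(2*h*k,2*h*k),interpolation=cv2.INTER_CUBIC)
        for g in range(0,2*h,10):
            for q in range(0,2*h,10): cv2.circle(p,(int((g+.5)*k),int((q+.5)*k)),1,(0,0,255),-1)
        cv2.putText(p,f'{u-h},{v-h}',(3,12),0,.45,(0,255,255),1); t.append(p)
    n=len(t); cv2.imwrite(name, np.hstack(t) if n<3 else np.vstack([np.hstack(t[:2]),np.hstack(t[2:])]))
E
python3 - <<'E'
from h import *
im=cv2.imread('pics/w1.png'); im=cv2.resize(im,(560,420),interpolation=cv2.INTER_AREA)
montage(im,[(284,220),(412,77),(444,202),(210,78)],'pics/m1.png')
E
```

```text
(no output)
```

View pics/m1.png

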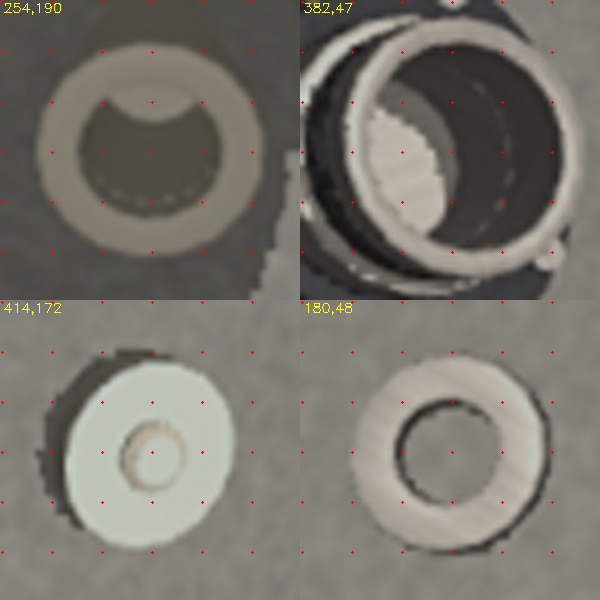

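```bash
cat >> h.py <<'E'
from scipy.optimize import fsolve
def circ(u,v,z,r,c,fish=True):
    "centre of a level circle whose picture has its bounding box centred at u,v; also the box size"
    a=np.linspace(0,2*np.pi,120)
    P=lambda q: np.array([proj((q[0]+r*np.cos(t),q[1]+r*np.sin(t),z),c,fish) for t in a])
    g=lambda q:(P(q).max(0)+P(q).min(0))/2-[u,v]
    q=fsolve(g,at('wrist' if fish else 'top',u,v,z,c)); return q.round(4),np.ptp(P(q),axis=0).round(1)
E
python3 - <<'E'
from h import *
c=np.load('c1.npy',allow_pickle=True).item()
for n,u,v,z,r in [('liner',283.6,219.2,.062,.023),('vessel',414.2,75.8,.072,.025),('lid',443.5,202.4,.015,.024),('ring',209.1,78.1,.008,.0225)]: print(n,*circ(u,v,z,r,c))
q=circ(283.6,219.2,.062,.023,c)[0]
togo(q[0],q[1],.15,90)
E
```

```text
liner [ 0.631  -0.2013] [46.8 43.8]
vessel [ 0.4904 -0.079 ] [49.7 53.3]
lid [ 0.6308 -0.0086] [34.4 37.9]
ring [ 0.4876 -0.2801] [40.1 40.4]
t 2.7 pos [ 0.6011 -0.1958  0.2376] jaw ang 88.97 tilt [-0.006 -0.007] w 0.0851 F [-0.5  0.  -0.5]
shift mm [-4.4 30.5 87.5] turn -1.0290864840935257
```

Run:
```python
from h import *
c=np.load('c1.npy',allow_pickle=True).item()
s=env.observe();R=Ro.from_quat(s['tool_rot'])
for z in (0,.006,.012,.019):
  print(z,[ (proj(s['position']+R.apply([x,y,z]),c,True)*1.42857).round(0) for x,y in((-.0427,-.011),(-.0427,.011),(.0427,-.011),(.0427,.011))])
```

```text
0 [array([276., 388.]), array([285., 444.]), array([549., 388.]), array([540., 444.])]
0.006 [array([281., 379.]), array([289., 434.]), array([544., 379.]), array([536., 434.])]
0.012 [array([285., 370.]), array([292., 425.]), array([540., 370.]), array([532., 424.])]
0.019 [array([290., 361.]), array([296., 414.]), array([535., 361.]), array([528., 414.])]
```

Request:
send_rows([
  [-0.5,6,15,0,0.1,-0.2,0],
  [-0.5,6,15,0,0.1,-0.2,0],
  [-0.5,6,15,-0.1,0.1,-0.2,0],
  [-0.5,6,15,-0.1,0.1,-0.2,0],
  [-0.5,5,15,-0.1,0,-0.2,0],
  [-0.5,3,15,0,0,0,0],
  [-0.5,1,10,0,0,0,0],
  [0,0,10,0,0,0,0],
  [0,0,0,0,0,0,0],
  [0,0,0,0,0,0,0],
])

```text
t: 3.53
position: [0.6368, -0.1841, 0.1132]
tool_rot: [0.7, 0.714, 0.001, -0.005]
contact_force: [0.0, -0.8, -1.5]
width: 0.0857
```

Run:
```python
from h import *
togo(.631,-.2013,.076,90);level(90)
```

```text
t 3.53 pos [ 0.6368 -0.1841  0.1132] jaw ang 91.07 tilt [-0.0048  0.0089] w 0.0857 F [ 0.  -0.8 -1.5]
shift mm [-17.5  -6.   37.1] turn 1.0684787553529418
turn vec [-0.27 -0.51  1.07]
```

Request:
send_rows([
  [-5,-2,0,-0.1,-0.2,0.4,0],
  [-5,-2,0,-0.1,-0.2,0.4,0],
  [-5,-2,0,-0.1,-0.1,0.3,0],
  [-3,0,0,0,0,0,0],
  [0,0,5,0,0,0,0],
  [0,0,5,0,0,0,0],
  [0,0,5,0,0,0,0],
  [0,0,5,0,0,0,0],
  [0,0,0,0,0,0,0],
  [0,0,0,0,0,0,0],
])

```text
t: 4.37
position: [0.6315, -0.2055, 0.0947]
tool_rot: [0.709, 0.706, 0.001, 0.003]
contact_force: [0.5, -0.1, -0.3]
width: 0.085
```

Run:
```python
from h import *
togo(.631,-.2013,.072,90);level(90)
c=viewer.calibration('wrist')
im=viewer.read_camera('wrist')[:,:,::-1]
np.save('c2.npy',c,allow_pickle=True)
cv2.imwrite('pics/w2.png',cv2.resize(im,(800,600),interpolation=cv2.INTER_CUBIC))
```

```text
t 4.37 pos [ 0.6315 -0.2055  0.0947] jaw ang 89.77 tilt [ 0.0064 -0.0022] w 0.085 F [ 0.5 -0.1 -0.3]
shift mm [ 4.2 -0.6 22.6] turn -0.23387467853967792
turn vec [ 0.37  0.12 -0.23]
```

View pics/w2.png

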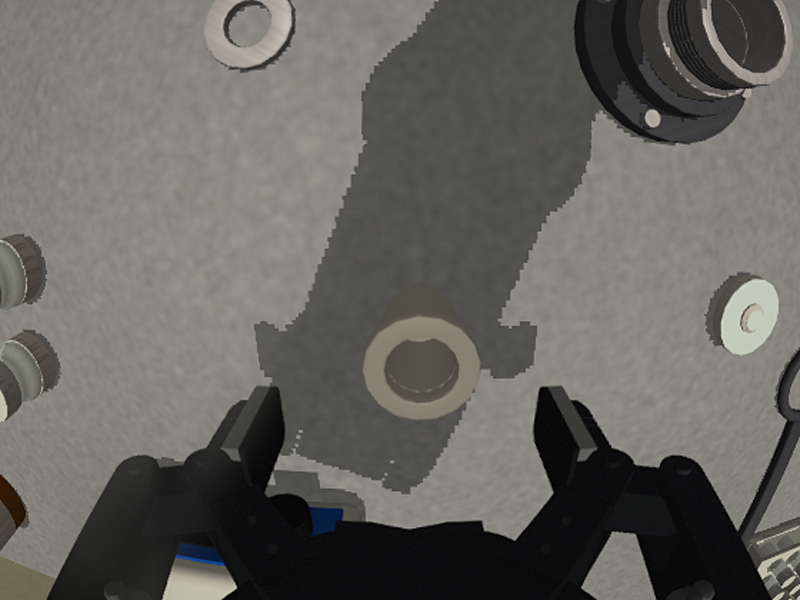

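Run:
```python
from h import *
c=np.load('c2.npy',allow_pickle=True).item()
k=1/1.42857
for n,u,v,z,r in [('liner',421.5,367.5,.062,.023),('lid',749.5,316,.015,.024)]: print(n,*circ(u*k-.15,v*k-.15,z,r,c))
q=circ(421.5*k-.15,367.5*k-.15,.062,.023,c)[0]
togo(q[0],q[1],.072,90);level(90)
```

```text
liner [ 0.631  -0.2012] [85.1 74.9]
lid [ 0.6305 -0.0091] [41.5 54.3]
t 4.42 pos [ 0.6314 -0.2054  0.0946] jaw ang 89.77 tilt [ 0.0061 -0.0021] w 0.0852 F [ 0.1 -0.  -0.3]
shift mm [ 4.2 -0.5 22.6] turn -0.2262493044724181
turn vec [ 0.35  0.12 -0.23]
```

Request:
send_rows([
  [2,0,3,0.2,0,-0.1,0],
  [2,0,4,0.1,0,-0.1,0],
  [0,0,4,0,0,0,0],
  [0,0,4,0,0,0,0],
  [0,0,4,0,0,0,0],
  [0,0,3,0,0,0,0],
  [0,0,0,0,0,0,0],
  [0,0,0,0,0,0,0],
  [0,0,0,0,0,0,0],
  [0,0,0,0,0,0,0],
])

```text
t: 5.25
position: [0.6316, -0.2003, 0.0699]
tool_rot: [0.707, 0.707, -0.001, 0.001]
contact_force: [0.2, 0.4, -0.2]
width: 0.0854
```

Run:
```python
from h import *
togo(.631,-.2012,.072,90);level(90)
```

```text
t 5.25 pos [ 0.6316 -0.2003  0.0699] jaw ang 90.05 tilt [-0.0001 -0.0017] w 0.0854 F [ 0.2  0.4 -0.2]
shift mm [-0.9 -0.6 -2.1] turn 0.05193707274759163
turn vec [-0.    0.1   0.05]
```

Nudge up 2 mm, close, hold.

Request:
send_rows([
  [-1,-0.5,-2,0,0.1,0,0],
  [0,0,0,0,0,0,0.3],
  [0,0,0,0,0,0,0.6],
  [0,0,0,0,0,0,1],
  [0,0,0,0,0,0,1],
  [0,0,0,0,0,0,1],
  [0,0,0,0,0,0,1],
  [0,0,0,0,0,0,1],
  [0,0,0,0,0,0,1],
  [0,0,0,0,0,0,1],
])

```text
t: 6.08
position: [0.6321, -0.2017, 0.0738]
tool_rot: [0.707, 0.707, 0.001, 0.001]
contact_force: [0.4, 0.2, 1.3]
width: 0.0422
```

Request:
send_rows([
  [0,0,-5,0,0,0,1],
  [0,0,-10,0,0,0,1],
  [0,0,-15,0,0,0,1],
  [0,0,-15,0,0,0,1],
  [0,0,-15,0,0,0,1],
  [0,0,-15,0,0,0,1],
  [0,0,-15,0,0,0,1],
  [0,0,-10,0,0,0,1],
  [0,0,0,0,0,0,1],
  [0,0,0,0,0,0,1],
])

```text
t: 6.92
position: [0.6312, -0.2018, 0.1835]
tool_rot: [0.707, 0.707, 0.001, 0.001]
contact_force: [0.4, -0.6, -1.0]
width: 0.0423
```

Run:
```python
from h import *
togo(.492,-.078,.18,90);level(90)
```

```text
t 6.92 pos [ 0.6312 -0.2018  0.1835] jaw ang 90.01 tilt [ 0.0028 -0.0005] w 0.0423 F [ 0.4 -0.6 -1. ]
shift mm [ 123.9 -139.2    3. ] turn 0.011036178926090656
turn vec [0.16 0.03 0.01]
```

Run:
```python
from h import *
c=viewer.calibration('wrist')
im=viewer.read_camera('wrist')[:,:,::-1]
np.save('c3.npy',c,allow_pickle=True)
cv2.imwrite('pics/w3.png',cv2.resize(im,(800,600),interpolation=cv2.INTER_CUBIC))
```

```text
(no output)
```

View pics/w3.png

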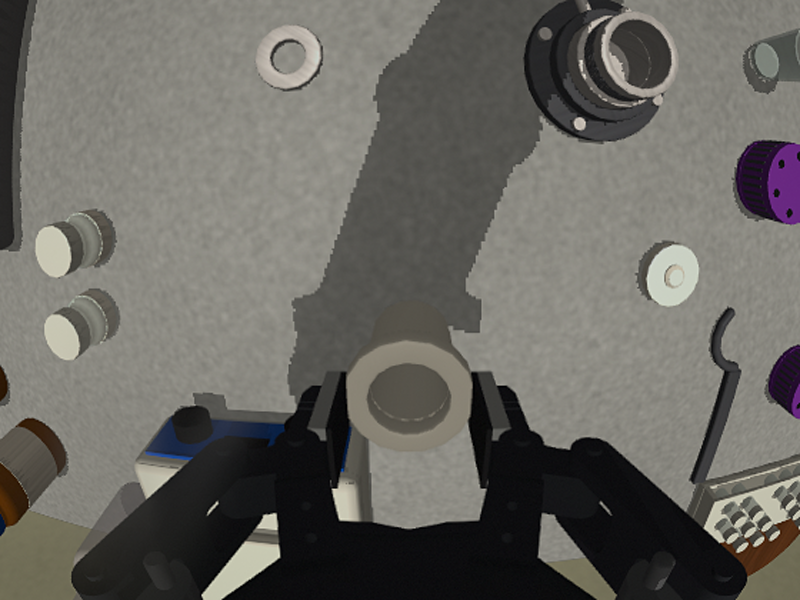

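Run:
```python
from h import *
c=np.load('c3.npy',allow_pickle=True).item()
k=1/1.42857
for n,u,v,z,r in [('liner',409,396,.1717,.023),('vessel',635.,53.5,.072,.025),('lid',672,273.5,.015,.024),('ring',289,57,.008,.0225)]: print(n,*circ(u*k-.15,v*k-.15,z,r,c), k)
im=cv2.imread('pics/w3.png')
montage(cv2.resize(im,(560,420),interpolation=cv2.INTER_AREA),[(444,38),(286,277)],'pics/m3.png',38,5)
togo(.492,-.078,.18,90)
```

```text
liner [ 0.6308 -0.2023] [95.2 80.8] 0.7000007000007
vessel [ 0.4909 -0.0815] [56.4 62.1] 0.7000007000007
lid [ 0.6297 -0.0095] [37.3 44.1] 0.7000007000007
ring [ 0.4882 -0.2792] [47.3 46.5] 0.7000007000007
t 6.97 pos [ 0.6312 -0.2019  0.1834] jaw ang 90.01 tilt [ 0.0028 -0.0005] w 0.0422 F [ 0.4 -0.3  0.2]
shift mm [ 123.9 -139.2    2.9] turn 0.007294265116925658
```

View pics/m3.png

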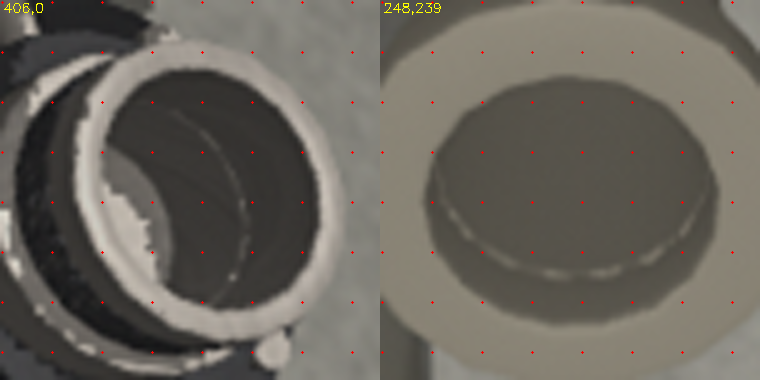

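Request:
send_rows([
  [15,-17,0,0,0,0,1],
  [15,-17,0,0,0,0,1],
  [15,-17,0,0,0,0,1],
  [15,-17,0,0,0,0,1],
  [15,-17,0,0,0,0,1],
  [15,-17,0,0,0,0,1],
  [15,-17,0,0,0,0,1],
  [10,-12,0,0,0,0,1],
  [5,-5,0,0,0,0,1],
  [0,0,0,0,0,0,1],
])

```text
t: 7.8
position: [0.4834, -0.0772, 0.1735]
tool_rot: [0.707, 0.707, -0.005, -0.004]
contact_force: [-0.7, -0.1, -0.9]
width: 0.0418
```

Run:
```python
from h import *
togo(.4914,-.0785,.155,90);level(90)
```

```text
t 7.8 pos [ 0.4834 -0.0772  0.1735] jaw ang 89.96 tilt [-0.012  -0.0009] w 0.0418 F [-0.7 -0.1 -0.9]
shift mm [-1.3  8.3 18.4] turn -0.043468790609821895
turn vec [-0.69  0.05 -0.04]
```

Request:
send_rows([
  [0,2,3,-0.3,0,0,1],
  [-1,2,4,-0.2,0,0,1],
  [0,2,4,-0.2,0,0,1],
  [0,2,4,0,0,0,1],
  [0,0,2,0,0,0,1],
  [0,0,0,0,0,0,1],
  [0,0,0,0,0,0,1],
  [0,0,0,0,0,0,1],
  [0,0,0,0,0,0,1],
  [0,0,0,0,0,0,1],
])

```text
t: 8.63
position: [0.4954, -0.0822, 0.1531]
tool_rot: [0.709, 0.705, -0.001, 0.002]
contact_force: [-0.8, 0.4, -0.2]
width: 0.0422
```

Run:
```python
from h import *
togo(.4914,-.0785,.14,90);level(90)
c=viewer.calibration('wrist')
im=viewer.read_camera('wrist')[:,:,::-1]
np.save('c4.npy',c,allow_pickle=True)
cv2.imwrite('pics/w4.png',cv2.resize(im[130:340,150:430],(800,600),interpolation=cv2.INTER_CUBIC))
```

```text
t 8.63 pos [ 0.4954 -0.0822  0.1531] jaw ang 89.73 tilt [ 0.0016 -0.0033] w 0.0422 F [-0.8  0.4 -0.2]
shift mm [ 3.7 -4.1 13.1] turn -0.27000369953057657
turn vec [ 0.09  0.19 -0.27]
```

View pics/w4.png

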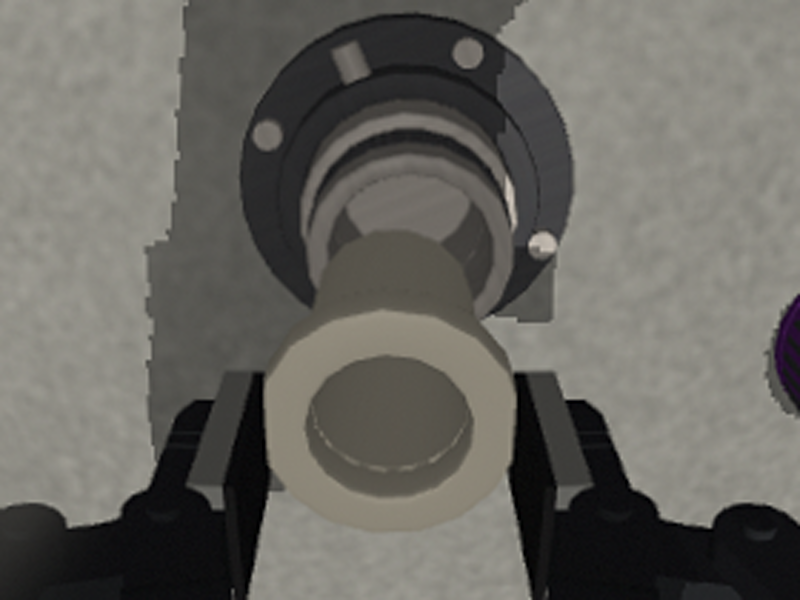

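Run:
```python
from h import *
c=np.load('c4.npy',allow_pickle=True).item()
a=np.linspace(0,6.283,200)
for vx,vy in [(.491,-.0788),(.491,-.0808)]:
  for z,r in((.072,.025),(.015,.05)):
    P=np.array([(proj((vx+r*np.cos(t),vy+r*np.sin(t),z),c,True)+.5-[150,130])*2.857 for t in a]); print(vx,vy,z,P.min(0).round(1),P.max(0).round(1))
```

```text
0.491 -0.0788 0.072 [301.3 156.7] [513.4 354.9]
0.491 -0.0788 0.015 [235.2  19.1] [573.3 343.4]
0.491 -0.0808 0.072 [292.9 156.8] [505.1 354.9]
0.491 -0.0808 0.015 [228.6  19.1] [566.7 343.4]
```

Request:
send_rows([
  [2,-2,0,0.1,0.1,-0.1,1],
  [1.5,-2,0,0,0.1,-0.1,1],
  [1,-1,0,0,0,0,1],
  [0,0,0,0,0,0,1],
  [0,0,0,0,0,0,1],
  [0,0,0,0,0,0,1],
  [0,0,0,0,0,0,1],
  [0,0,0,0,0,0,1],
  [0,0,0,0,0,0,1],
  [0,0,0,0,0,0,1],
])

```text
t: 9.52
position: [0.49, -0.0769, 0.1538]
tool_rot: [0.707, 0.707, 0.001, 0.0]
contact_force: [0.6, 0.2, -0.4]
width: 0.0422
```

Run:
```python
from h import *
togo(.4903,-.0777,.0938,90);level(90)
```

```text
t 9.52 pos [ 0.49   -0.0769  0.1538] jaw ang 89.99 tilt [0.0009 0.0008] w 0.0422 F [ 0.6  0.2 -0.4]
shift mm [-0.9  0.3 60. ] turn -0.013299771507277569
turn vec [ 0.05 -0.05 -0.01]
```

Request:
send_rows([
  [-0.9,0.3,3,0,0,0,1],
  [0,0,3,0,0,0,1],
  [0,0,3,0,0,0,1],
  [0,0,3,0,0,0,1],
  [0,0,3,0,0,0,1],
  [0,0,3,0,0,0,1],
  [0,0,3,0,0,0,1],
  [0,0,0,0,0,0,1],
  [0,0,0,0,0,0,1],
  [0,0,0,0,0,0,1],
])

```text
t: 10.35
position: [0.49, -0.0779, 0.1297]
tool_rot: [0.707, 0.707, 0.0, -0.0]
contact_force: [-0.6, 0.1, -1.0]
width: 0.0421
```

Run:
```python
from h import *
togo(.4903,-.0777,.0938,90);level(90)
```

```text
t 10.35 pos [ 0.49   -0.0779  0.1297] jaw ang 89.97 tilt [-0.0005  0.0008] w 0.0421 F [-0.6  0.1 -1. ]
shift mm [ 0.2  0.3 35.9] turn -0.026082535415326902
turn vec [-0.03 -0.04 -0.03]
```

Request:
send_rows([
  [0,0,4,0,0,0,1],
  [0,0,4,0,0,0,1],
  [0,0,4,0,0,0,1],
  [0,0,4,0,0,0,1],
  [0,0,4,0,0,0,1],
  [0,0,4,0,0,0,1],
  [0,0,4,0,0,0,1],
  [0,0,2,0,0,0,1],
  [0,0,0,0,0,0,1],
  [0,0,0,0,0,0,1],
])

```text
t: 11.18
position: [0.49, -0.0779, 0.0963]
tool_rot: [0.707, 0.707, 0.0, -0.0]
contact_force: [-1.0, -0.6, -0.6]
width: 0.0424
```

Run:
```python
from h import *
togo(.4903,-.0777,.0938,90);level(90)
```

```text
t 11.18 pos [ 0.49   -0.0779  0.0963] jaw ang 89.98 tilt [-0.0006  0.0007] w 0.0424 F [-1.  -0.6 -0.6]
shift mm [0.2 0.3 2.5] turn -0.01983678394546473
turn vec [-0.03 -0.04 -0.02]
```

Request:
send_rows([
  [0,0,1,0,0,0,1],
  [0,0,1,0,0,0,1],
  [0,0,0,0,0,0,1],
  [0,0,0,0,0,0,0.4],
  [0,0,0,0,0,0,0.2],
  [0,0,0,0,0,0,0],
  [0,0,0,0,0,0,0],
  [0,0,0,0,0,0,0],
  [0,0,0,0,0,0,0],
  [0,0,-5,0,0,0,0],
])

```text
t: 12.02
position: [0.4904, -0.0779, 0.0997]
tool_rot: [0.707, 0.707, 0.0, -0.0]
contact_force: [-0.8, -0.2, 0.4]
width: 0.0855
```

Request:
send_rows([
  [0,0,-15,0,0,0,0],
  [0,0,-15,0,0,0,0],
  [0,0,-15,0,0,0,0],
  [0,0,-15,0,0,0,0],
  [0,0,-15,0,0,0,0],
  [0,0,-10,0,0,0,0],
  [0,0,0,0,0,0,0],
  [0,0,0,0,0,0,0],
  [0,0,0,0,0,0,0],
  [0,0,0,0,0,0,0],
])

```text
t: 12.85
position: [0.4896, -0.0782, 0.1907]
tool_rot: [0.707, 0.707, 0.0, -0.0]
contact_force: [0.6, -0.0, -1.3]
width: 0.0855
```

Run:
```python
from h import *
togo(.6305,-.009,.15,90);level(90)
c=viewer.calibration('wrist')
im=viewer.read_camera('wrist')[:,:,::-1]
np.save('c5.npy',c,allow_pickle=True)
cv2.imwrite('pics/w5.png',cv2.resize(im,(800,600),interpolation=cv2.INTER_CUBIC))
```

```text
t 12.85 pos [ 0.4896 -0.0782  0.1907] jaw ang 89.95 tilt [0.0004 0.0006] w 0.0855 F [ 0.6 -0.  -1.3]
shift mm [ 69.3 140.8  40.8] turn -0.04746124274616648
turn vec [ 0.02 -0.04 -0.05]
```

View pics/w5.png

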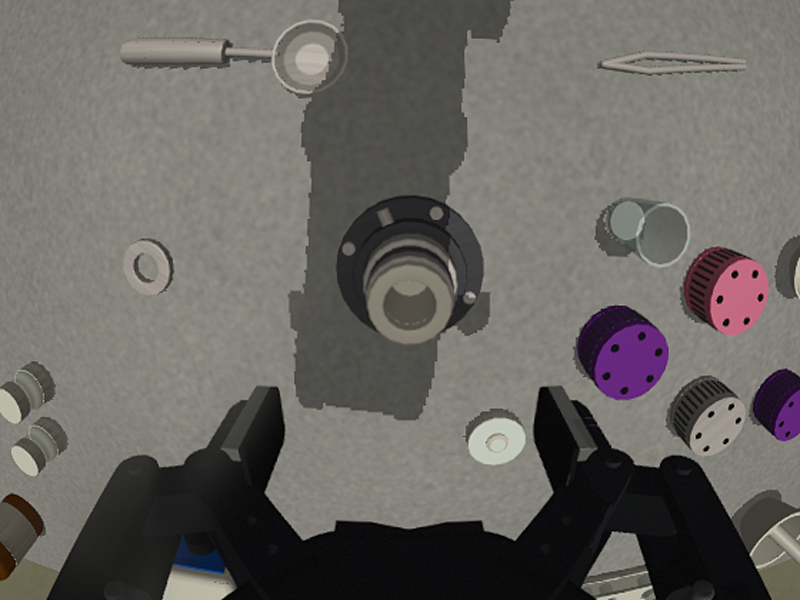

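Run:
```python
from h import *
c=np.load('c5.npy',allow_pickle=True).item()
k=1/1.42857
for n,u,v,z,r in [('liner',409.5,302,.082,.023),('lid',496,438,.015,.024),('ring',148,267,.008,.0225),('cap',708,422.5,.04,.031)]: print(n,*circ(u*k-.15,v*k-.15,z,r,c))
```

```text
liner [ 0.4889 -0.0782] [60.8 57.3]
lid [ 0.6275 -0.0089] [41.4 33.6]
ring [ 0.4867 -0.2773] [33.8 39.9]
cap [0.6124 0.1746] [41.  43.1]
```

Request:
send_rows([
  [10,19,0,0,0,0,0],
  [10,19,0,0,0,0,0],
  [10,19,0,0,0,0,0],
  [10,19,10,0,0,0,0],
  [10,19,15,0,0,0,0],
  [9,19,20,0,0,0,0],
  [9,18,20,0,0,0,0],
  [4,8,15,0,0,0,0],
  [0,0,0,0,0,0,0],
  [0,0,0,0,0,0,0],
])

```text
t: 13.73
position: [0.6313, -0.0039, 0.0988]
tool_rot: [0.708, 0.706, -0.004, -0.004]
contact_force: [0.4, -0.7, 0.0]
width: 0.0855
```

```bash
cat >> h.py <<'E'
def blob(z,r,X,thr=150,lo=0,name=None,win=45):
    "bright blob near the projection of X in the wrist picture -> centre (box based)"
    c=viewer.calibration('wrist'); im=viewer.read_camera('wrist')
    if name: cv2.imwrite(name,cv2.resize(im[:,:,::-1],(800,600),interpolation=cv2.INTER_CUBIC)); np.save(name+'.npy',c,allow_pickle=True)
    p=proj(X,c,True).astype(int); x0,y0=max(p[0]-win,0),max(p[1]-win,0)
    k=4; g=cv2.resize(cv2.cvtColor(im,cv2.COLOR_RGB2GRAY)[y0:y0+2*win,x0:x0+2*win],None,fx=k,fy=k,interpolation=cv2.INTER_CUBIC)
    cs,_=cv2.findContours((g>thr).astype(np.uint8),cv2.RETR_EXTERNAL,cv2.CHAIN_APPROX_NONE)
    for q in sorted(cs,key=cv2.contourArea)[::-1][:2]:
        x,y,w,h=cv2.boundingRect(q); u,v=(x+w/2)/k-.5+x0,(y+h/2)/k-.5+y0
        print('blob',round(u,1),round(v,1),'size',w/k,h/k,'circ',*circ(u,v,z,r,c))
E
python3 - <<'E'
from h import *
togo(.6305,-.009,.08,90);level(90)
blob(.015,.024,(.63,-.009,.015),160,name='pics/w6.png')
E
```

```text
t 13.73 pos [ 0.6313 -0.0039  0.0988] jaw ang 89.81 tilt [-0.0108  0.0006] w 0.0855 F [ 0.4 -0.7  0. ]
shift mm [-5.1 -0.6 18.8] turn -0.19017723018517074
turn vec [-0.62 -0.03 -0.19]
blob 322.2 267.4 size 0.5 0.75 circ [0.6646 0.0222] [65.3 57.4]
```

Run:
```python
from h import *
c=np.load('pics/w6.png.npy',allow_pickle=True).item()
im=cv2.resize(cv2.imread('pics/w6.png'),(560,420),interpolation=cv2.INTER_AREA)
p=proj((.63,-.009,.015),c,True);print(p)
g=cv2.cvtColor(im,cv2.COLOR_BGR2GRAY); y,x=p.astype(int)[::-1]
print(g[y,x-60:x+61:4]);print(g[y-50:y+51:4,x])
print(g[y-15,x-60:x+61:4])
```

```text
[279.12196069 224.7360122 ]
[ 86  88  90  89  87  87  86 133 141 141 141 141 139 126 141 141 142 142
 119 141 140 140 140 140  96 152 150 148 147 103 104]
[ 88  90  90  89  86 143 144 143 143 142 118 127 141 141 141 140 116 139
 139 139 140  88  91  92  88  86]
[ 90  88  89  85  85  83  87  88 118 142 141 142 143 142 142 143 142 142
 142 142 142 142 142  85  99 151 151 146 148 149 142]
```

Run:
```python
from h import *
c=np.load('pics/w6.png.npy',allow_pickle=True).item()
im=cv2.resize(cv2.imread('pics/w6.png'),(560,420),interpolation=cv2.INTER_AREA)
g=cv2.cvtColor(im,cv2.COLOR_BGR2GRAY); w=g[185:265,237:322]
w=cv2.resize(w,None,fx=4,fy=4,interpolation=cv2.INTER_CUBIC)
m=((w>113)&(w<147)).astype(np.uint8); m=cv2.morphologyEx(m,cv2.MORPH_OPEN,np.ones((13,13)))
cs,_=cv2.findContours(m,cv2.RETR_EXTERNAL,cv2.CHAIN_APPROX_NONE)
for q in sorted(cs,key=cv2.contourArea)[::-1][:2]:
    x,y,a,b=cv2.boundingRect(q);u,v=(x+a/2)/4-.5+237,(y+b/2)/4-.5+185
    print(u,v,a/4,b/4,circ(u,v,.015,.024,c))
togo(.6305,-.009,.022,90)
```

```text
280.375 224.75 68.25 63.5 (array([ 0.6309, -0.0082]), array([69.9, 65.2]))
318.125 194.0 6.75 19.0 (array([0.609 , 0.0173]), array([71.5, 69.2]))
t 13.78 pos [ 0.6309 -0.0039  0.0988] jaw ang 89.81 tilt [-0.0113  0.0006] w 0.0853 F [ 0.4 -0.1 -0.3]
shift mm [-5.2  0.5 76.8] turn -0.1902142207654265
```

Request:
send_rows([
  [-2,0,5,-0.3,0,-0.1,0],
  [-2,0,8,-0.3,0,-0.1,0],
  [0,0,8,0,0,0,0],
  [0,0,8,0,0,0,0],
  [0,0,8,0,0,0,0],
  [0,0,8,0,0,0,0],
  [0,0,8,0,0,0,0],
  [0,0,0,0,0,0,0],
  [0,0,0,0,0,0,0],
  [0,0,0,0,0,0,0],
])

```text
t: 14.62
position: [0.6292, -0.0114, 0.0433]
tool_rot: [0.708, 0.706, 0.001, 0.001]
contact_force: [0.8, -0.2, 0.2]
width: 0.0854
```

Run:
```python
from h import *
togo(.6309,-.0083,.021,90);level(90)
```

```text
t 14.62 pos [ 0.6292 -0.0114  0.0433] jaw ang 89.81 tilt [ 0.0024 -0.    ] w 0.0854 F [ 0.8 -0.2  0.2]
shift mm [ 3.1  1.6 22.3] turn -0.18666135708653542
turn vec [ 0.14  0.   -0.19]
```

Request:
send_rows([
  [1.3,0.7,4,0.1,0,-0.1,0],
  [1.2,0.6,4,0,0,0,0],
  [0,0,4,0,0,0,0],
  [0,0,4,0,0,0,0],
  [0,0,3,0,0,0,0],
  [0,0,0,0,0,0,0],
  [0,0,0,0,0,0,0],
  [0,0,0,0,0,0,0],
  [0,0,0,0,0,0,0],
  [0,0,0,0,0,0,0],
])

```text
t: 15.45
position: [0.6318, -0.0082, 0.0233]
tool_rot: [0.707, 0.707, 0.001, 0.001]
contact_force: [0.9, -0.1, 0.6]
width: 0.0854
```

Run:
```python
from h import *
togo(.6309,-.0083,.021,90);level(90)
```

```text
t 15.45 pos [ 0.6318 -0.0082  0.0233] jaw ang 89.95 tilt [0.0025 0.0002] w 0.0854 F [ 0.9 -0.1  0.6]
shift mm [-0.1 -0.9  2.3] turn -0.04690487123737341
turn vec [ 0.14 -0.01 -0.05]
```

Request:
send_rows([
  [0,-0.8,1.8,0.1,0,0,0],
  [0,0,0,0,0,0,0.3],
  [0,0,0,0,0,0,0.6],
  [0,0,0,0,0,0,1],
  [0,0,0,0,0,0,1],
  [0,0,0,0,0,0,1],
  [0,0,0,0,0,0,1],
  [0,0,0,0,0,0,1],
  [0,0,0,0,0,0,1],
  [0,0,0,0,0,0,1],
])

```text
t: 16.28
position: [0.6313, -0.0083, 0.0225]
tool_rot: [0.707, 0.707, 0.001, 0.0]
contact_force: [0.7, 0.0, -0.1]
width: 0.0441
```

Request:
send_rows([
  [0,0,-5,0,0,0,1],
  [0,0,-10,0,0,0,1],
  [0,0,-15,0,0,0,1],
  [0,0,-15,0,0,0,1],
  [0,0,-15,0,0,0,1],
  [0,0,-15,0,0,0,1],
  [0,0,-15,0,0,0,1],
  [0,0,-10,0,0,0,1],
  [0,0,0,0,0,0,1],
  [0,0,0,0,0,0,1],
])

```text
t: 17.12
position: [0.6309, -0.0086, 0.1325]
tool_rot: [0.708, 0.707, 0.001, 0.001]
contact_force: [0.2, -0.4, -1.9]
width: 0.0444
```

Request:
send_rows([
  [-7,-14,0,0,0,0,1],
  [-8,-16,0,0,0,0,1],
  [-8,-16,0,0,0,0,1],
  [-8,-16,0,0,0,0,1],
  [-8,-16,0,0,0,0,1],
  [-8,-16,0,0,0,0,1],
  [-8,-16,0,0,0,0,1],
  [-7,-14,0,0,0,0,1],
  [-4,-8,0,0,0,0,1],
  [0,0,0,0,0,0,1],
])

```text
t: 17.95
position: [0.489, -0.0757, 0.1251]
tool_rot: [0.707, 0.707, -0.002, -0.003]
contact_force: [-1.2, 0.2, -1.6]
width: 0.044
```

Run:
```python
from h import *
togo(.4895,-.078,.0975,90);level(90)
```

```text
t 17.95 pos [ 0.489  -0.0757  0.1251] jaw ang 90.05 tilt [-0.0068  0.0009] w 0.044 F [-1.2  0.2 -1.6]
shift mm [-2.3  0.7 27.6] turn 0.04949783761276194
turn vec [-0.39 -0.05  0.05]
```

Request:
send_rows([
  [-1,0.3,0,-0.2,0,0,1],
  [-0.9,0.3,0,-0.1,0,0,1],
  [0,0,0,0,0,0,1],
  [0,0,3,0,0,0,1],
  [0,0,3,0,0,0,1],
  [0,0,3,0,0,0,1],
  [0,0,3,0,0,0,1],
  [0,0,0,0,0,0,1],
  [0,0,0,0,0,0,1],
  [0,0,0,0,0,0,1],
])

```text
t: 18.78
position: [0.4934, -0.0753, 0.1106]
tool_rot: [0.706, 0.709, 0.0, -0.0]
contact_force: [-0.4, -0.3, -0.6]
width: 0.0441
```

Run:
```python
from h import *
togo(.4897,-.078,.0985,90);level(90)
```

```text
t 18.78 pos [ 0.4934 -0.0753  0.1106] jaw ang 90.25 tilt [-0.      0.0013] w 0.0441 F [-0.4 -0.3 -0.6]
shift mm [-2.7 -3.7 12.1] turn 0.24829818056916508
turn vec [-0.   -0.08  0.25]
```

Request:
send_rows([
  [-1.2,-1.7,0,0,0,0,1],
  [-1.2,-1.7,0,0,0,0,1],
  [0,0,0,0,0,0,1],
  [0,0,0,0,0,0,1],
  [0,0,0,0,0,0,1],
  [0,0,0,0,0,0,1],
  [0,0,0,0,0,0,1],
  [0,0,0,0,0,0,1],
  [0,0,0,0,0,0,1],
  [0,0,0,0,0,0,1],
])

```text
t: 19.62
position: [0.4899, -0.0782, 0.1113]
tool_rot: [0.706, 0.708, 0.001, -0.0]
contact_force: [0.5, 0.2, -0.1]
width: 0.0441
```

Run:
```python
from h import *
togo(.4897,-.078,.0985,90);level(90)
```

```text
t 19.62 pos [ 0.4899 -0.0782  0.1113] jaw ang 90.23 tilt [0.0011 0.0013] w 0.0441 F [ 0.5  0.2 -0.1]
shift mm [ 0.2 -0.2 12.8] turn 0.22569126415298513
turn vec [ 0.06 -0.08  0.23]
```

Request:
send_rows([
  [0,0,2,0,0,0,1],
  [0,0,2,0,0,0,1],
  [0,0,2,0,0,0,1],
  [0,0,2,0,0,0,1],
  [0,0,2,0,0,0,1],
  [0,0,1.5,0,0,0,1],
  [0,0,0,0,0,0,1],
  [0,0,0,0,0,0,1],
  [0,0,0,0,0,0,1],
  [0,0,0,0,0,0,1],
])

```text
t: 20.45
position: [0.4902, -0.0781, 0.0987]
tool_rot: [0.706, 0.709, 0.001, 0.0]
contact_force: [-0.1, 0.0, 2.1]
width: 0.0446
```

Run:
```python
from h import *
togo(.4897,-.078,.0985,90);level(90)
```

```text
t 20.45 pos [ 0.4902 -0.0781  0.0987] jaw ang 90.23 tilt [0.0015 0.0015] w 0.0446 F [-0.1  0.   2.1]
shift mm [ 0.1 -0.5  0.2] turn 0.23095198446378618
turn vec [ 0.08 -0.08  0.23]
```

Request:
send_rows([
  [0,0,0,0,0,0,0.4],
  [0,0,0,0,0,0,0.2],
  [0,0,0,0,0,0,0],
  [0,0,0,0,0,0,0],
  [0,0,0,0,0,0,0],
  [0,0,0,0,0,0,0],
  [0,0,-5,0,0,0,0],
  [0,0,-15,0,0,0,0],
  [0,0,-20,0,0,0,0],
  [0,0,-15,0,0,0,0],
])

```text
t: 21.28
position: [0.4877, -0.0781, 0.1532]
tool_rot: [0.706, 0.708, -0.002, -0.002]
contact_force: [0.5, 0.2, 0.1]
width: 0.0852
```

Request:
send_rows([
  [0,0,-10,0,0,0,0],
  [0,0,0,0,0,0,0],
  [-10,0,0,0,0,0,0],
  [-25,0,0,0,0,0,0],
  [-30,0,0,0,0,0,0],
  [-30,0,0,0,0,0,0],
  [-30,0,0,0,0,0,0],
  [-30,0,10,0,0,0,0],
  [-28,0,15,0,0,0,0],
  [-5,0,10,0,0,0,0],
])

```text
t: 22.12
position: [0.4898, -0.2764, 0.1289]
tool_rot: [0.703, 0.711, 0.0, 0.0]
contact_force: [-0.5, -0.7, 0.0]
width: 0.0853
```

Request:
send_rows([
  [-4,0,10,0,0,0,0],
  [0,0,0,0,0,0,0],
  [0,0,0,0,0,0,0],
  [0,0,0,0,0,0,0],
  [0,0,0,0,0,0,0],
  [0,0,0,0,0,0,0],
  [0,0,0,0,0,0,0],
  [0,0,0,0,0,0,0],
  [0,0,0,0,0,0,0],
  [0,0,0,0,0,0,0],
])

```text
t: 22.95
position: [0.4884, -0.2783, 0.1159]
tool_rot: [0.702, 0.712, -0.0, -0.002]
contact_force: [0.2, 0.3, 0.7]
width: 0.0852
```

Run:
```python
from h import *
togo(.4875,-.2795,.02,90);level(90)
blob(.008,.0225,(.4875,-.2795,.008),130,name='pics/w7.png')
```

```text
t 22.95 pos [ 0.4884 -0.2783  0.1159] jaw ang 90.83 tilt [-0.0034  0.0025] w 0.0852 F [0.2 0.3 0.7]
shift mm [-1.5 -0.6 95.9] turn 0.8298757914966757
turn vec [-0.19 -0.14  0.83]
blob 250.1 180.6 size 23.25 28.25 circ [ 0.4635 -0.3054] [60.8 59.4]
```

View pics/w7.png

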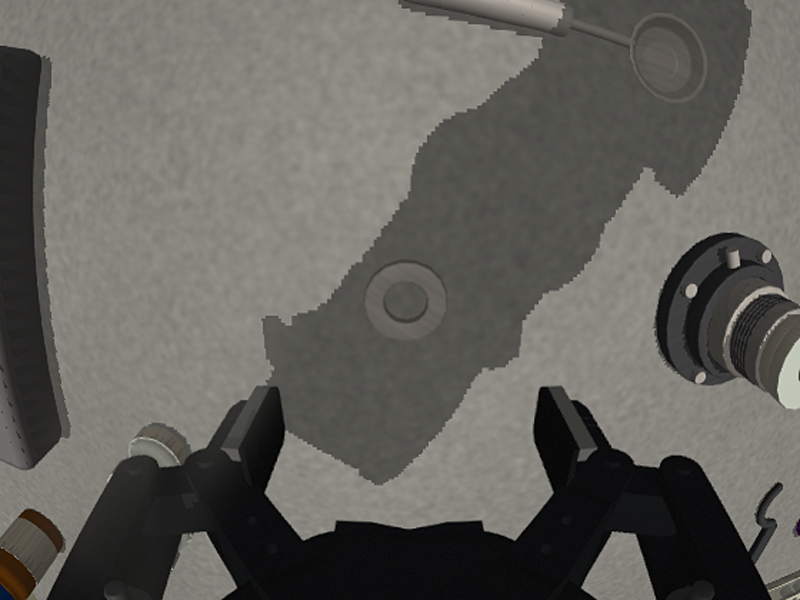

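Run:
```python
from h import *
c=np.load('pics/w7.png.npy',allow_pickle=True).item()
im=cv2.imread('pics/w7.png'); g=cv2.cvtColor(im,cv2.COLOR_BGR2GRAY)
for r in (295,301,307): print(g[r,355:375],g[r,437:457])
for q in (400,406,412): print(g[252:272,q],g[332:350,q])
k=1/1.42857
q=circ(406*k-.15,301*k-.15,.008,.0225,c);print(q)
togo(q[0][0],q[0][1],.0185,90)
```

```text
[ 82  82  83  83  83  83  83  81  79  79  83  91  96  99 100 100 100  99
  99  98] [97 95 95 94 94 95 96 98 91 80 82 87 89 88 87 86 85 84 85 85]
[84 83 83 83 83 84 83 81 77 81 91 99 98 98 99 99 98 97 96 95] [ 99  99 100 100 100  99  98  99  91  78  79  81  83  82  82  82  82  82
  83  84]
[ 84  83  83  82  80  80  79  77  76  80  87  95 100 102 101 102 102 101
 101 100] [101 100  99  99  99  99  99 100  92  79  78  83  86  86  86  84  83  84
  84  83]
[ 82  82  81  82  83  85  82  73  64  60  72  94 105 107 104 101 101 102
 102 103] [97 97 96 96 96 96 95 90 84 83 82 82 83 83 82 82 82 82]
[ 82  82  83  83  82  83  81  73  63  58  70  94 106 108 104 103 103 102
 100  98] [102 100  99  97  95  95  96  94  89  86  84  83  83  82  81  82  82  83]
[ 81  81  81  81  81  82  82  77  68  59  64  84  98 105 104 105 104 103
 101 100] [ 99  99 100 101 101 100  95  89  86  83  83  82  82  82  83  83  83  83]
(array([ 0.4865, -0.28  ]), array([59.7, 56.4]))
t 23.0 pos [ 0.4884 -0.2783  0.1159] jaw ang 90.83 tilt [-0.0034  0.0025] w 0.0853 F [ 0.3  1.1 -0.3]
shift mm [-2.  -1.6 97.4] turn 0.8298294825824399
```

Request:
send_rows([
  [-0.8,-0.6,4,0,-0.1,0.4,0],
  [-0.8,-0.6,8,0,0,0.3,0],
  [0,0,10,0,0,0,0],
  [0,0,10,0,0,0,0],
  [0,0,10,0,0,0,0],
  [0,0,10,0,0,0,0],
  [0,0,8,0,0,0,0],
  [0,0,5,0,0,0,0],
  [0,0,0,0,0,0,0],
  [0,0,0,0,0,0,0],
])

```text
t: 23.83
position: [0.4853, -0.2797, 0.0416]
tool_rot: [0.707, 0.707, -0.002, -0.003]
contact_force: [1.0, -0.6, -0.5]
width: 0.0853
```

Run:
```python
from h import *
togo(.4865,-.2804,.02,90);level(90)
```

```text
t 23.83 pos [ 0.4853 -0.2797  0.0416] jaw ang 90.01 tilt [-0.0069  0.0018] w 0.0853 F [ 1.  -0.6 -0.5]
shift mm [-0.7  1.3 21.6] turn 0.013222467273422467
turn vec [-0.39 -0.1   0.01]
```

Request:
send_rows([
  [-0.3,0,3,-0.2,0,0,0],
  [-0.3,0,4,-0.1,0,0,0],
  [0,0,4,0,0,0,0],
  [0,0,4,0,0,0,0],
  [0,0,3,0,0,0,0],
  [0,0,1,0,0,0,0],
  [0,0,0,0,0,0,0],
  [0,0,0,0,0,0,0],
  [0,0,0,0,0,0,0],
  [0,0,0,0,0,0,0],
])

```text
t: 24.67
position: [0.4865, -0.2809, 0.0222]
tool_rot: [0.707, 0.707, 0.001, 0.0]
contact_force: [-0.4, -0.8, 1.4]
width: 0.0851
```

Run:
```python
from h import *
togo(.4865,-.2804,.02,90);level(90)
```

```text
t 24.67 pos [ 0.4865 -0.2809  0.0222] jaw ang 90.02 tilt [0.0018 0.0006] w 0.0851 F [-0.4 -0.8  1.4]
shift mm [ 0.5 -0.   2.2] turn 0.019235703171403884
turn vec [ 0.1  -0.03  0.02]
```

Request:
send_rows([
  [0.3,0,1,0,0,0,0],
  [0,0,1,0,0,0,0],
  [0,0,0,0,0,0,0.3],
  [0,0,0,0,0,0,0.6],
  [0,0,0,0,0,0,1],
  [0,0,0,0,0,0,1],
  [0,0,0,0,0,0,1],
  [0,0,0,0,0,0,1],
  [0,0,0,0,0,0,1],
  [0,0,0,0,0,0,1],
])

```text
t: 25.5
position: [0.4868, -0.2807, 0.0214]
tool_rot: [0.707, 0.707, 0.001, 0.001]
contact_force: [-0.5, -0.4, 0.1]
width: 0.0405
```

Request:
send_rows([
  [0,0,-5,0,0,0,1],
  [0,0,-10,0,0,0,1],
  [0,0,-15,0,0,0,1],
  [0,0,-20,0,0,0,1],
  [0,0,-20,0,0,0,1],
  [0,0,-20,0,0,0,1],
  [0,0,-20,0,0,0,1],
  [0,0,-10,0,0,0,1],
  [0,0,0,0,0,0,1],
  [0,0,0,0,0,0,1],
])

```text
t: 26.33
position: [0.4855, -0.2808, 0.1521]
tool_rot: [0.707, 0.707, 0.001, 0.001]
contact_force: [-0.6, -0.1, -0.7]
width: 0.0407
```

Run:
```python
from h import *
togo(.4895,-.078,.14,90);level(90)
```

```text
t 26.33 pos [ 0.4855 -0.2808  0.1521] jaw ang 89.96 tilt [0.0028 0.0004] w 0.0407 F [-0.6 -0.1 -0.7]
shift mm [202.8   3.8  12.2] turn -0.03960107741808372
turn vec [ 0.16 -0.02 -0.04]
```

Request:
send_rows([
  [10,0,0,0,0,0,1],
  [22,0,0,0,0,0,1],
  [25,0,0,0,0,0,1],
  [25,0.5,0,0,0,0,1],
  [25,0.5,0,0,0,0,1],
  [25,0.5,0,0,0,0,1],
  [25,0.5,0,0,0,0,1],
  [22,0.5,0,0,0,0,1],
  [10,0,0,0,0,0,1],
  [4,0,0,0,0,0,1],
])

```text
t: 27.17
position: [0.4809, -0.0741, 0.1441]
tool_rot: [0.708, 0.706, -0.003, -0.005]
contact_force: [0.4, -0.6, -0.8]
width: 0.041
```

Request:
send_rows([
  [3,0,0,0,0,0,1],
  [0,0,0,0,0,0,1],
  [0,0,0,0,0,0,1],
  [0,0,0,0,0,0,1],
  [0,0,0,0,0,0,1],
  [0,0,0,0,0,0,1],
  [0,0,0,0,0,0,1],
  [0,0,0,0,0,0,1],
  [0,0,0,0,0,0,1],
  [0,0,0,0,0,0,1],
])

```text
t: 28.0
position: [0.4791, -0.0737, 0.1423]
tool_rot: [0.71, 0.704, -0.005, -0.006]
contact_force: [-0.2, -0.4, -1.5]
width: 0.0409
```

Run:
```python
from h import *
togo(.4899,-.078,.125,90);level(90)
c=viewer.calibration('wrist')
im=viewer.read_camera('wrist')[:,:,::-1]
np.save('c8.npy',c,allow_pickle=True)
cv2.imwrite('pics/w8.png',cv2.resize(im[130:340,150:430],(800,600),interpolation=cv2.INTER_CUBIC))
```

```text
t 28.0 pos [ 0.4791 -0.0737  0.1423] jaw ang 89.58 tilt [-0.0151  0.0009] w 0.0409 F [-0.2 -0.4 -1.5]
shift mm [-4.2 11.1 17.2] turn -0.4239692886366129
turn vec [-0.86 -0.05 -0.42]
```

View pics/w8.png

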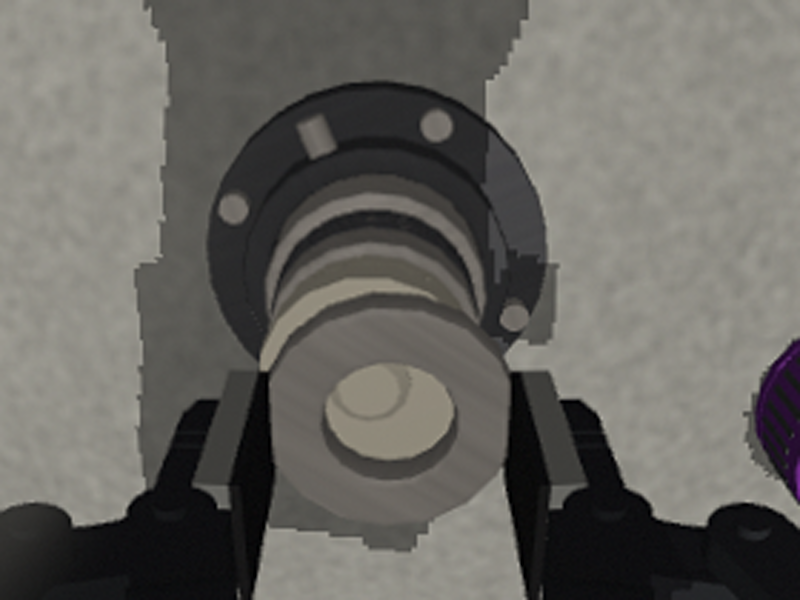

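Run:
```python
from h import *
c=np.load('c8.npy',allow_pickle=True).item()
f=lambda u,v:(u/2.857+150-.3,v/2.857+130-.3)
print('boss',circ(*f(368,390),.095,.0065,c),'ring',circ(*f(390,413),.1289,.0225,c))
a=np.linspace(0,6.283,200)
for z,r in((.015,.05),(.091,.024),(.095,.0065)):
    P=np.array([(proj((.4895+r*np.cos(t),-.078+r*np.sin(t),z),c,True)+.3-[150,130])*2.857 for t in a]); print(z,P.min(0).round(1),P.max(0).round(1))
```

```text
boss (array([ 0.49  , -0.0787]), array([21.9, 19.2])) ring (array([ 0.4778, -0.0741]), array([92.4, 79.7]))
0.015 [204.3  84.3] [548.5 408.8]
0.091 [259.  273.8] [484.8 473.7]
0.095 [340.1 360.3] [402.6 415.2]
```

Request:
send_rows([
  [-1.5,3,0,-0.3,0,-0.2,1],
  [-1.5,3,0,-0.3,0,-0.2,1],
  [-0.5,0,0,0,0,0,1],
  [0,0,0,0,0,0,1],
  [0,0,0,0,0,0,1],
  [0,0,0,0,0,0,1],
  [0,0,0,0,0,0,1],
  [0,0,0,0,0,0,1],
  [0,0,0,0,0,0,1],
  [0,0,0,0,0,0,1],
])

```text
t: 28.88
position: [0.4858, -0.0774, 0.1423]
tool_rot: [0.707, 0.707, -0.001, -0.002]
contact_force: [-0.1, 0.4, -0.3]
width: 0.0404
```

Run:
```python
from h import *
togo(.4904,-.0779,.1124,90);level(90)
```

```text
t 28.88 pos [ 0.4858 -0.0774  0.1423] jaw ang 90.05 tilt [-0.0035  0.001 ] w 0.0404 F [-0.1  0.4 -0.3]
shift mm [-0.5  4.7 29.8] turn 0.04675982735706441
turn vec [-0.2  -0.06  0.05]
```

Request:
send_rows([
  [-0.3,1.7,0,-0.1,0,0,1],
  [0,1.7,0,0,0,0,1],
  [0,0,0,0,0,0,1],
  [0,0,3,0,0,0,1],
  [0,0,3,0,0,0,1],
  [0,0,3,0,0,0,1],
  [0,0,3,0,0,0,1],
  [0,0,3,0,0,0,1],
  [0,0,0,0,0,0,1],
  [0,0,0,0,0,0,1],
])

```text
t: 29.72
position: [0.4893, -0.0776, 0.1252]
tool_rot: [0.707, 0.707, -0.0, -0.001]
contact_force: [-0.6, -0.0, -1.1]
width: 0.0405
```

Run:
```python
from h import *
togo(.4904,-.0779,.1124,90);level(90)
```

```text
t 29.72 pos [ 0.4893 -0.0776  0.1252] jaw ang 90.06 tilt [-0.0023  0.001 ] w 0.0405 F [-0.6 -0.  -1.1]
shift mm [-0.3  1.2 12.8] turn 0.05815722780234012
turn vec [-0.13 -0.06  0.06]
```

Request:
send_rows([
  [0,0.6,2,0,0,0,1],
  [0,0.4,2,0,0,0,1],
  [0,0,2,0,0,0,1],
  [0,0,2,0,0,0,1],
  [0,0,2,0,0,0,1],
  [0,0,1.5,0,0,0,1],
  [0,0,0,0,0,0,1],
  [0,0,0,0,0,0,1],
  [0,0,0,0,0,0,1],
  [0,0,0,0,0,0,1],
])

```text
t: 30.55
position: [0.4905, -0.0777, 0.1125]
tool_rot: [0.707, 0.707, -0.0, -0.001]
contact_force: [-0.1, -0.4, -1.2]
width: 0.0406
```

Run:
```python
from h import *
togo(.4904,-.0779,.1124,90);level(90)
```

```text
t 30.55 pos [ 0.4905 -0.0777  0.1125] jaw ang 90.06 tilt [-0.0021  0.001 ] w 0.0406 F [-0.1 -0.4 -1.2]
shift mm [-0.2 -0.1  0.1] turn 0.05710837203609742
turn vec [-0.12 -0.06  0.06]
```

Request:
send_rows([
  [0,0,0.7,0,0,0,1],
  [0,0,0,0,0,0,1],
  [0,0,0,0,0,0,0.4],
  [0,0,0,0,0,0,0.2],
  [0,0,0,0,0,0,0],
  [0,0,0,0,0,0,0],
  [0,0,0,0,0,0,0],
  [0,0,0,0,0,0,0],
  [0,0,-8,0,0,0,0],
  [0,0,-15,0,0,0,0],
])

```text
t: 31.38
position: [0.4894, -0.0776, 0.1344]
tool_rot: [0.707, 0.707, -0.001, -0.002]
contact_force: [0.1, -0.8, -0.3]
width: 0.0853
```

Request:
send_rows([
  [0,0,-20,0,0,0,0],
  [0,0,-20,0,0,0,0],
  [0,0,-15,0,0,0,0],
  [0,0,0,0,0,0,0],
  [0,0,0,0,0,0,0],
  [0,0,0,0,0,0,0],
  [0,0,0,0,0,0,0],
  [0,0,0,0,0,0,0],
  [0,0,0,0,0,0,0],
  [0,0,0,0,0,0,0],
])

```text
t: 32.22
position: [0.489, -0.0779, 0.1943]
tool_rot: [0.707, 0.707, -0.002, -0.002]
contact_force: [-0.2, 0.4, -0.2]
width: 0.0853
```

Run:
```python
from h import *
togo(.62,.185,.15,90);level(90)
c=viewer.calibration('wrist')
im=viewer.read_camera('wrist')[:,:,::-1]
np.save('c9.npy',c,allow_pickle=True)
cv2.imwrite('pics/w9.png',cv2.resize(im[150:345,220:480],(800,600),interpolation=cv2.INTER_CUBIC))
```

```text
t 32.22 pos [ 0.489  -0.0779  0.1943] jaw ang 90.02 tilt [-0.0053  0.0008] w 0.0853 F [-0.2  0.4 -0.2]
shift mm [262.9 131.3  43.8] turn 0.018371005043775313
turn vec [-0.31 -0.05  0.02]
```

View pics/w9.png

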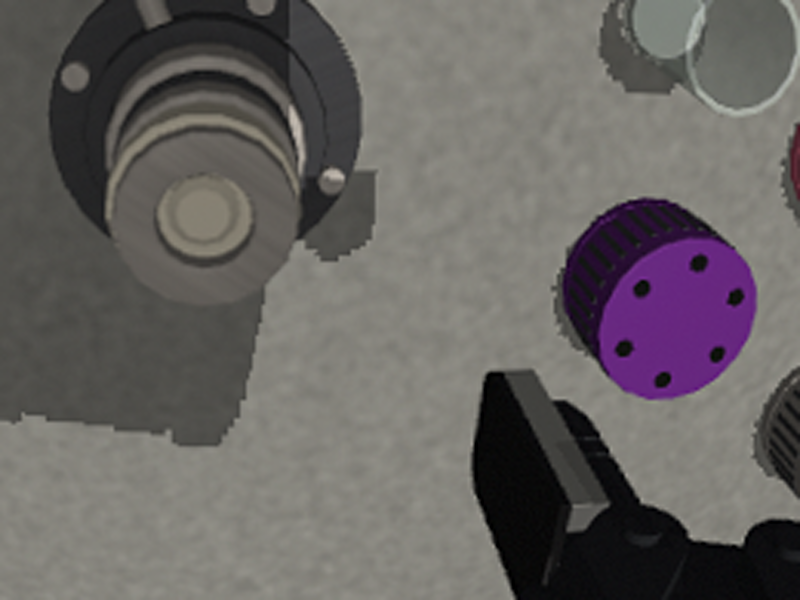

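Request:
send_rows([
  [13,6,0,0,0,0,0],
  [28,14,0,0,0,0,0],
  [30,15,0,0,0,0,0],
  [30,15,0,0,0,0,0],
  [30,15,0,0,0,0,0],
  [30,15,0,0,0,0,0],
  [30,15,0,0,0,0,0],
  [30,15,0,0,0,0,0],
  [25,10,0,0,0,0,0],
  [10,5,0,0,0,0,0],
])

```text
t: 33.1
position: [0.6176, 0.1837, 0.189]
tool_rot: [0.711, 0.703, -0.005, -0.004]
contact_force: [-0.2, 0.7, -0.2]
width: 0.0857
```

Request:
send_rows([
  [0,0,8,0,0,0,0],
  [0,0,15,0,0,0,0],
  [0,0,15,0,0,0,0],
  [0,0,8,0,0,0,0],
  [0,0,0,0,0,0,0],
  [0,0,0,0,0,0,0],
  [0,0,0,0,0,0,0],
  [0,0,0,0,0,0,0],
  [0,0,0,0,0,0,0],
  [0,0,0,0,0,0,0],
])

```text
t: 33.93
position: [0.6162, 0.1781, 0.1395]
tool_rot: [0.712, 0.702, -0.007, -0.003]
contact_force: [0.1, -0.0, -0.3]
width: 0.0853
```

Run:
```python
from h import *
c=np.load('c9.npy',allow_pickle=True).item()
print('ring',circ(205/3.077+220-.3,215/3.077+150-.3,.099,.0225,c))
togo(.62,.185,.1,90);level(90)
c=viewer.calibration('wrist')
im=viewer.read_camera('wrist')[:,:,::-1]
np.save('c10.npy',c,allow_pickle=True)
cv2.imwrite('pics/w10.png',cv2.resize(im,(800,600),interpolation=cv2.INTER_CUBIC))
print(proj((.62,.185,.04),c,True)*1.42857)
```

```text
ring (array([ 0.4895, -0.0781]), array([62.5, 58.5]))
t 33.93 pos [0.6162 0.1781 0.1395] jaw ang 89.21 tilt [-0.0133 -0.0051] w 0.0853 F [ 0.1 -0.  -0.3]
shift mm [ 7.2  4.2 39.4] turn -0.7851517707283477
turn vec [-0.76  0.3  -0.79]
[424.03258854 319.48709923]
```

View pics/w10.png

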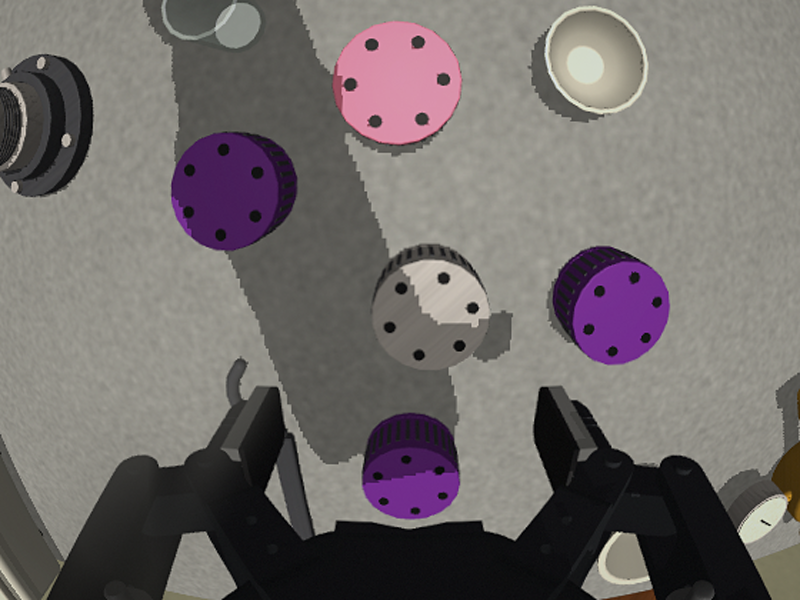

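Run:
```python
from h import *
c=np.load('c10.npy',allow_pickle=True).item();k=.7
q=circ(431*k-.15,314.5*k-.15,.04,.031,c);print(q)
togo(*q[0],.08,90)
```

```text
(array([0.6186, 0.1886]), array([84.1, 79. ]))
t 33.98 pos [0.6163 0.1781 0.1396] jaw ang 89.21 tilt [-0.0131 -0.005 ] w 0.0851 F [0.3 0.5 0.4]
shift mm [10.8  2.9 59.5] turn -0.7864247609193313
```

Request:
send_rows([
  [3,0,0,-0.3,0.1,-0.3,0],
  [3,0,0,-0.3,0.1,-0.3,0],
  [2,0,0,0,0,0,0],
  [0,0,0,0,0,0,0],
  [0,0,5,0,0,0,0],
  [0,0,8,0,0,0,0],
  [0,0,8,0,0,0,0],
  [0,0,5,0,0,0,0],
  [0,0,0,0,0,0,0],
  [0,0,0,0,0,0,0],
])

```text
t: 34.82
position: [0.6162, 0.1879, 0.1107]
tool_rot: [0.707, 0.707, -0.001, -0.0]
contact_force: [0.5, 0.0, -0.0]
width: 0.0852
```

Run:
```python
from h import *
togo(.6186,.1886,.03,90);level(90)
```

```text
t 34.82 pos [0.6162 0.1879 0.1107] jaw ang 89.96 tilt [-0.0012 -0.0008] w 0.0852 F [ 0.5  0.  -0. ]
shift mm [ 0.8  2.5 80.7] turn -0.04252229898918358
turn vec [-0.07  0.05 -0.04]
```

Request:
send_rows([
  [0.4,1,5,0,0,0,0],
  [0.3,1,8,0,0,0,0],
  [0,0,10,0,0,0,0],
  [0,0,10,0,0,0,0],
  [0,0,10,0,0,0,0],
  [0,0,8,0,0,0,0],
  [0,0,4,0,0,0,0],
  [0,0,0,0,0,0,0],
  [0,0,0,0,0,0,0],
  [0,0,0,0,0,0,0],
])

```text
t: 35.65
position: [0.6177, 0.1879, 0.0482]
tool_rot: [0.708, 0.707, -0.002, -0.001]
contact_force: [0.3, -0.5, 0.6]
width: 0.0857
```

Run:
```python
from h import *
togo(.6186,.1886,.027,90);level(90)
```

```text
t 35.65 pos [0.6177 0.1879 0.0482] jaw ang 89.92 tilt [-0.0034 -0.0019] w 0.0857 F [ 0.3 -0.5  0.6]
shift mm [ 0.7  0.9 21.2] turn -0.07759792357425965
turn vec [-0.19  0.11 -0.08]
```

Request:
send_rows([
  [0.4,0.2,4,-0.1,0.1,0,0],
  [0.2,0,4,0,0,0,0],
  [0,0,4,0,0,0,0],
  [0,0,4,0,0,0,0],
  [0,0,3,0,0,0,0],
  [0,0,0,0,0,0,0],
  [0,0,0,0,0,0,0.2],
  [0,0,0,0,0,0,0.4],
  [0,0,0,0,0,0,1],
  [0,0,0,0,0,0,1],
])

```text
t: 36.48
position: [0.6189, 0.1889, 0.0294]
tool_rot: [0.708, 0.707, 0.001, -0.0]
contact_force: [-0.3, 0.2, -4.3]
width: 0.0608
```

Request:
send_rows([
  [0,0,0,0,0,0,1],
  [0,0,0,0,0,0,1],
  [0,0,0,0,0,0,1],
  [0,0,0,0,0,0,1],
  [0,0,0,0,0,0,1],
  [0,0,0,0,0,0,1],
  [0,0,0,0,0,0,1],
  [0,0,0,0,0,0,1],
  [0,0,0,0,0,0,1],
  [0,0,0,0,0,0,1],
])

```text
t: 37.32
position: [0.6188, 0.1888, 0.0293]
tool_rot: [0.708, 0.707, 0.001, -0.0]
contact_force: [-0.5, -0.2, -0.7]
width: 0.0607
```

Run:
```python
from h import *
togo(.6186,.1886,.15,90);level(90)
```

```text
t 37.32 pos [0.6188 0.1888 0.0293] jaw ang 89.92 tilt [0.0009 0.001 ] w 0.0607 F [-0.5 -0.2 -0.7]
shift mm [-1.000e-01 -1.000e-01 -1.207e+02] turn -0.08405795293728602
turn vec [ 0.05 -0.06 -0.08]
```

Request:
send_rows([
  [0,0,-5,0,0,0,1],
  [0,0,-10,0,0,0,1],
  [0,0,-15,0,0,0,1],
  [0,0,-18,0,0,0,1],
  [0,0,-18,0,0,0,1],
  [0,0,-18,0,0,0,1],
  [0,0,-18,0,0,0,1],
  [0,0,-18,0,0,0,1],
  [0,0,-10,0,0,0,1],
  [0,0,-4,0,0,0,1],
])

```text
t: 38.15
position: [0.6152, 0.1875, 0.1711]
tool_rot: [0.708, 0.707, -0.003, -0.002]
contact_force: [0.9, 1.1, -4.7]
width: 0.0606
```

Request:
send_rows([
  [-8,-4,0,0,0,0,1],
  [-15,-7,0,0,0,0,1],
  [-20,-9,0,0,0,0,1],
  [-20,-10,0,0,0,0,1],
  [-20,-10,0,0,0,0,1],
  [-20,-10,0,0,0,0,1],
  [-20,-10,0,0,0,0,1],
  [-20,-10,0,0,0,0,1],
  [-15,-7,0,0,0,0,1],
  [-8,-4,0,0,0,0,1],
])

```text
t: 38.98
position: [0.5222, 0.0121, 0.1644]
tool_rot: [0.706, 0.708, -0.008, -0.005]
contact_force: [-0.9, 0.4, -3.7]
width: 0.0606
```

Run:
```python
from h import *
togo(.4899,-.0778,.16,90);level(90)
```

```text
t 38.98 pos [0.5222 0.0121 0.1644] jaw ang 90.11 tilt [-0.0183 -0.0037] w 0.0606 F [-0.9  0.4 -3.7]
shift mm [-89.8 -32.4   5.4] turn 0.11171934473064482
turn vec [-1.05  0.21  0.11]
```

Request:
send_rows([
  [-9,-4,0,-0.2,0,0,1],
  [-13,-5,0,-0.2,0,0,1],
  [-15,-6,0,-0.2,0,0,1],
  [-15,-6,0,-0.2,0,0,1],
  [-14,-6,0,-0.2,0,0,1],
  [-10,-4,0,0,0,0,1],
  [-5,-3,0,0,0,0,1],
  [-2,-1,0,0,0,0,1],
  [0,0,0,0,0,0,1],
  [0,0,0,0,0,0,1],
])

```text
t: 39.82
position: [0.4824, -0.0753, 0.1618]
tool_rot: [0.706, 0.708, -0.003, -0.0]
contact_force: [0.5, 0.4, -4.5]
width: 0.0606
```

Run:
```python
from h import *
togo(.4899,-.0778,.14,90);level(90)
```

```text
t 39.82 pos [ 0.4824 -0.0753  0.1618] jaw ang 90.17 tilt [-0.0043 -0.0031] w 0.0606 F [ 0.5  0.4 -4.5]
shift mm [-2.4  7.6 21.8] turn 0.17403089937239713
turn vec [-0.24  0.18  0.17]
```

Request:
send_rows([
  [-1,2.5,0,-0.1,0.1,0.1,1],
  [-1,2.5,0,0,0,0,1],
  [0,0.5,0,0,0,0,1],
  [0,0,3,0,0,0,1],
  [0,0,4,0,0,0,1],
  [0,0,4,0,0,0,1],
  [0,0,3,0,0,0,1],
  [0,0,0,0,0,0,1],
  [0,0,0,0,0,0,1],
  [0,0,0,0,0,0,1],
])

```text
t: 40.65
position: [0.4898, -0.074, 0.1455]
tool_rot: [0.705, 0.709, -0.001, -0.001]
contact_force: [0.2, 1.5, -3.9]
width: 0.0608
```

Run:
```python
from h import *
togo(.4899,-.0778,.1,90);level(90)
c=viewer.calibration('wrist')
im=viewer.read_camera('wrist')[:,:,::-1]
np.save('c11.npy',c,allow_pickle=True)
cv2.imwrite('pics/w11.png',cv2.resize(im[130:340,150:430],(800,600),interpolation=cv2.INTER_CUBIC))
```

```text
t 40.65 pos [ 0.4898 -0.074   0.1455] jaw ang 90.37 tilt [-0.0028 -0.0002] w 0.0608 F [ 0.2  1.5 -3.9]
shift mm [-3.8  0.2 45.5] turn 0.36850219240290016
turn vec [-0.16  0.01  0.37]
```

View pics/w11.png

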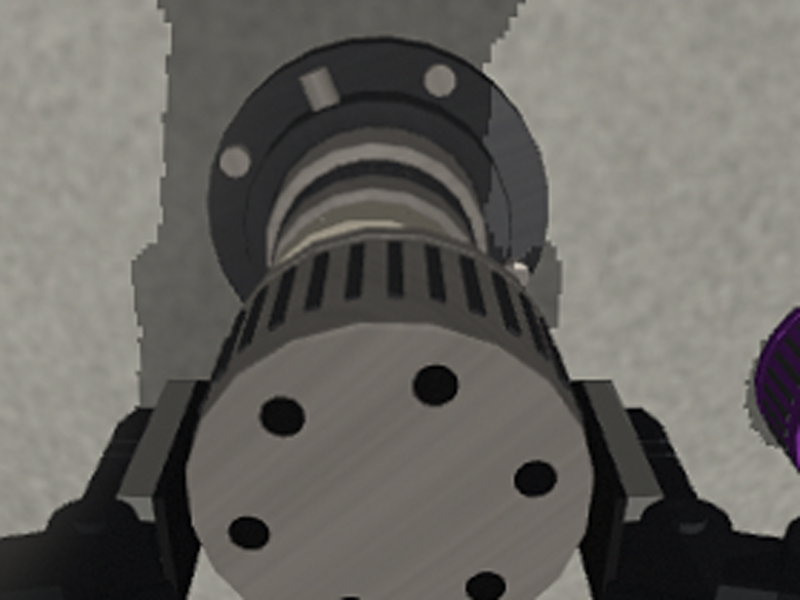

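Run:
```python
from h import *
c=np.load('c11.npy',allow_pickle=True).item()
a=np.linspace(0,6.283,200)
for x,y,z,r in((.4898,-.074,.1562,.031),(.4888,-.074,.1562,.031),(.4895,-.078,.015,.05)):
    P=np.array([(proj((x+r*np.cos(t),y+r*np.sin(t),z),c,True)+.3-[150,130])*2.857 for t in a]); print(z,P.min(0).round(1),P.max(0).round(1))
```

```text
0.1562 [184.9 321.2] [601.1 656.5]
0.1562 [184.3 314.3] [601.8 652.4]
0.015 [204.9  38.4] [550.3 367.8]
```

Request:
send_rows([
  [-1.6,0,0,0,0,0.1,1],
  [-1.6,0,0,0,0,0.1,1],
  [0,0,0,0,0,0,1],
  [0,0,0,0,0,0,1],
  [0,0,0,0,0,0,1],
  [0,0,0,0,0,0,1],
  [0,0,0,0,0,0,1],
  [0,0,0,0,0,0,1],
  [0,0,0,0,0,0,1],
  [0,0,0,0,0,0,1],
])

```text
t: 41.53
position: [0.4903, -0.0778, 0.1463]
tool_rot: [0.706, 0.708, -0.001, -0.0]
contact_force: [0.1, -0.7, -3.8]
width: 0.0604
```

Run:
```python
from h import *
togo(.4899,-.0778,.0963,90);level(90)
```

```text
t 41.53 pos [ 0.4903 -0.0778  0.1463] jaw ang 90.12 tilt [-0.0012 -0.0003] w 0.0604 F [ 0.1 -0.7 -3.8]
shift mm [ 0.1 -0.3 50. ] turn 0.12108155740662596
turn vec [-0.07  0.01  0.12]
```

Request:
send_rows([
  [0.2,-0.3,4,0,0,0,1],
  [0,0,5,0,0,0,1],
  [0,0,5,0,0,0,1],
  [0,0,5,0,0,0,1],
  [0,0,5,0,0,0,1],
  [0,0,5,0,0,0,1],
  [0,0,5,0,0,0,1],
  [0,0,4,0,0,0,1],
  [0,0,2,0,0,0,1],
  [0,0,0,0,0,0,1],
])

```text
t: 42.37
position: [0.4894, -0.0775, 0.1009]
tool_rot: [0.706, 0.708, -0.001, -0.001]
contact_force: [0.0, 0.0, -4.1]
width: 0.0608
```

Run:
```python
from h import *
togo(.4899,-.0778,.0963,90);level(90)
```

```text
t 42.37 pos [ 0.4894 -0.0775  0.1009] jaw ang 90.14 tilt [-0.0029 -0.0003] w 0.0608 F [ 0.   0.  -4.1]
shift mm [-0.3  0.6  4.6] turn 0.13507106823033155
turn vec [-0.17  0.02  0.14]
```

Request:
send_rows([
  [0,0.3,1.2,0,0,0,1],
  [0,0,1.2,0,0,0,1],
  [0,0,1,0,0,0,1],
  [0,0,0.8,0,0,0,1],
  [0,0,0.4,0,0,0,1],
  [0,0,0,0,0,0,1],
  [0,0,0,0,0,0,1],
  [0,0,0,0,0,0,1],
  [0,0,0,0,0,0,1],
  [0,0,0,0,0,0,1],
])

```text
t: 43.2
position: [0.4905, -0.0775, 0.0968]
tool_rot: [0.706, 0.708, -0.0, -0.0]
contact_force: [0.3, 0.0, -4.1]
width: 0.0606
```

Still carrying its weight; a little more down, then release.

Request:
send_rows([
  [0,0,0.7,0,0,0,1],
  [0,0,0.5,0,0,0,1],
  [0,0,0.3,0,0,0,1],
  [0,0,0,0,0,0,1],
  [0,0,0,0,0,0,1],
  [0,0,0,0,0,0,1],
  [0,0,0,0,0,0,1],
  [0,0,0,0,0,0,1],
  [0,0,0,0,0,0,1],
  [0,0,0,0,0,0,1],
])

```text
t: 44.03
position: [0.4907, -0.0776, 0.0962]
tool_rot: [0.706, 0.708, -0.0, -0.0]
contact_force: [-1.0, -0.5, -1.1]
width: 0.0601
```

Request:
send_rows([
  [0,0,0,0,0,0,0.25],
  [0,0,0,0,0,0,0.1],
  [0,0,0,0,0,0,0],
  [0,0,0,0,0,0,0],
  [0,0,0,0,0,0,0],
  [0,0,0,0,0,0,0],
  [0,0,0,0,0,0,0],
  [0,0,-5,0,0,0,0],
  [0,0,-15,0,0,0,0],
  [0,0,-20,0,0,0,0],
])

```text
t: 44.87
position: [0.4899, -0.0776, 0.1355]
tool_rot: [0.706, 0.708, -0.001, -0.001]
contact_force: [-0.2, 0.1, 0.5]
width: 0.0855
```

Request:
send_rows([
  [0,0,-20,0,0,0,0],
  [0,0,-20,0,0,0,0],
  [0,0,-15,0,0,0,0],
  [0,0,0,0,0,0,0],
  [0,0,0,0,0,0,0],
  [0,0,0,0,0,0,0],
  [0,0,0,0,0,0,0],
  [0,0,0,0,0,0,0],
  [0,0,0,0,0,0,0],
  [0,0,0,0,0,0,0],
])

```text
t: 45.7
position: [0.4896, -0.0778, 0.1954]
tool_rot: [0.707, 0.708, -0.001, -0.001]
contact_force: [0.2, 0.2, 0.2]
width: 0.0851
```

Run:
```python
from h import *
togo(.4899,-.0778,.2,90)
c=viewer.calibration('wrist'); w=viewer.read_camera('wrist')[:,:,::-1]
s=viewer.read_camera('side')[:,:,::-1]
np.save('c12.npy',c,allow_pickle=True)
a=cv2.resize(w[120:320,190:390],(400,400),interpolation=cv2.INTER_CUBIC)
b=cv2.resize(s[145:295,170:320],(400,400),interpolation=cv2.INTER_CUBIC)
cv2.imwrite('pics/fin.png',np.hstack([a,b]))
t=np.linspace(0,6.283,200)
P=np.array([(proj((.4899+.031*np.cos(q),-.0778+.031*np.sin(q),.107),c,True)+.5-[190,120])*2 for q in t]);print(P.min(0),P.max(0))
```

```text
t 45.7 pos [ 0.4896 -0.0778  0.1954] jaw ang 90.09 tilt [-0.0024 -0.0004] w 0.0851 F [0.2 0.2 0.2]
shift mm [ 0.   0.3 -4.6] turn 0.09123703968180052
[106.0745401 121.4640283] [282.99382497 286.44643062]
```

View pics/fin.png

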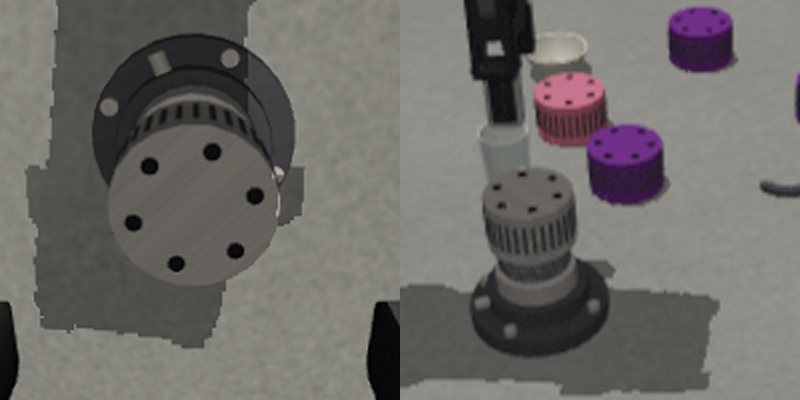

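```bash
python3 -c "
from bench import order; print(order.hand_in())"
```

```text
the job is handed in; nothing more can be done
None
```

The vessel is assembled and handed in at about 46 s of the 109 s: cup in the bore, lid on the cup, ring round the boss, and the steel cap over all. I left the purple and pink caps alone.

- **Last pictures:** The cap's top sits within about 1 mm of where it should be when seated, and looks level. The gripper is open about 10 cm above the stack and reads no contact force.
- **Ring:** A picture before the cap went on put it within about 0.5 mm of the vessel's axis, round the boss.
- **Cup:** A picture after its release put it about 1 mm off the vessel's axis.
- **Lid:** It was let go on light contact (about 2 N). A later picture put its boss within about 1 mm of the vessel's axis.
- **Beaker, dish and spanner:** The arm never went near them. I did not measure their positions again at the end.
- **What disagreed:** The finger width read about 4 mm less than each of the cup, lid and ring (1–2 mm less for the cap), although the grasps looked good. The top, side and wrist cameras differed by a few mm on the vessel's position; I used the wrist camera's value.

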